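# Pack a repaired engine-electronics set into its transit tote

### The job

Pack the repaired set into the orange tote in layers: first the silver control unit down in the large cut-out of the dark foam and, beside it, the black immobiliser module in the small cut-out of the pink foam; then the grey lift-out tray on top of both, sitting level on the tote's corner ledges; and only then, lying flat in the tray, the car key in the half above the immobiliser and the red diagnostic plug in the half above the control unit. Set each thing down, do not drop it, and leave the white solvent bottle standing where it is.

Things in the scene. Friction and masses are not known exactly. Their poses are not given: they have to be found in the camera images.
- tote: Orange open tote, fixed, outer 272 (x) x 162 (y) x 75 mm high, rim lip 5 mm wider; inside 260 x 150, inner floor 6 mm above the table. A 24 x 24 mm ledge post in each inner corner, top 46 mm above the table. Origin: centre of underside, on the table; x along its long side, which points roughly away from the robot. Each half along x holds one foam, which one in which half varies
- foam_large: Dark charcoal foam, firm, fixed in one half of the tote's floor: centre 65 mm from the tote's along +x or -x; 129 (x) x 149 (y) x 12 mm thick, axes parallel to the tote's. Cut-out right through, 82 (x) x 120 (y) mm: the control unit lies in it with its long side along y, 10 mm play all round. Origin: cut-out centre, on the tote's inner floor
- foam_small: Pink foam, firm, fixed in the other half of the tote's floor, 65 mm from the tote's centre; same outer size, thickness and axes as the dark one. Cut-out right through, 65 (x) x 90 (y) mm: the immobiliser lies in it with its long side along y, 10 mm play all round. Origin: cut-out centre, on the tote's inner floor
- control_unit: Engine control unit, 0.3 kg: silver finned aluminium box, black connector on its +x end; 100 (x) x 62 (y) x 34 mm high (flat sides up to 30, fins above). Origin: centre of its underside. Grasp across its 62 mm width (y). Either way round will do in the cut-out
- immobiliser: Immobiliser module, 0.1 kg: black plastic box, yellow dot on top, green connector on its +x end; 70 (x) x 45 (y) x 28 mm high. Origin: centre of its underside. Grasp across its 45 mm width (y). Either way round will do in the cut-out
- tray: Grey tray, 0.2 kg, 246 (x) x 136 (y) mm, floor 3 thick, rim 10 high. A rib along y splits it into two equal wells 117 (x) x 130 (y), centres 61.5 either side along x. On the rib a yellow grip 12 thick (x), 70 long (y), top 27 above the underside. Origin: centre of underside, below the grip. In the tote: long side along the tote's, either way round, 7 mm play each side, underside 46 above the table
- car_key: Car key, 0.05 kg: black fob 46 (x) x 34 (y) x 14 mm high, three round buttons on top, thin steel blade 28 mm long on its +x end. Origin: centre of the fob's underside. Grasp the fob across its 34 mm width (y)
- diag_plug: Diagnostic plug, 0.07 kg: red box with a white plug shell on its +x end; 66 (x) x 40 (y) x 22 mm high overall. Origin: centre of its underside. Grasp the red box across its 40 mm width (y)
- solvent_bottle: White plastic solvent bottle, yellow band, blue cap; diameter 44, 130 mm tall, standing loose between tote and tray, near their far ends. Not to be disturbed. Origin: centre of its underside
There are look-alikes about, which are no part of the job. Leave any purple or turquoise look-alike of the control_unit alone.

How it is judged (in metres and radians):
On the way, in this order (a step that is already met when the one before it is completed fails the run):
1. the control unit and the immobiliser lie flat in their cut-outs on the tote's floor, let go (horizontal distance between control_unit and foam_large below 0.016 m and z of control_unit in the frame of tote between 0.002 and 0.0095 m and angle between each of control_unit, immobiliser's own z axis and vertical below 0.06 rad and horizontal distance between immobiliser and foam_small below 0.016 m and z of immobiliser in the frame of tote between 0.002 and 0.0095 m and contact force between the fingers and control_unit below 0.1 N and contact force between the fingers and immobiliser below 0.1 N), for 0.2 s.
2. with both still in place, the tray sits level on the corner ledges, let go (horizontal distance between control_unit and foam_large below 0.016 m and z of control_unit in the frame of tote between 0.002 and 0.0095 m and angle between each of control_unit, immobiliser's own z axis and vertical below 0.06 rad and horizontal distance between immobiliser and foam_small below 0.016 m and z of immobiliser in the frame of tote between 0.002 and 0.0095 m and horizontal distance between tray and tote below 0.012 m and z of tray in the frame of tote between 0.043 and 0.0495 m and angle between tray's own z axis and vertical below 0.04 rad and contact force between the fingers and tray below 0.1 N), for 0.2 s.
3. the key and the plug lie flat in the tray, each in its half, let go (horizontal distance between tray and tote below 0.012 m and z of tray in the frame of tote between 0.043 and 0.0495 m and angle between tray's own z axis and vertical below 0.04 rad and horizontal distance between car_key and foam_small below 0.07 m and z of car_key in the frame of tray between 0 and 0.007 m and angle between each of car_key, diag_plug's own z axis and vertical below 0.1 rad and horizontal distance between diag_plug and foam_large below 0.07 m and z of diag_plug in the frame of tray between 0 and 0.007 m and contact force between the fingers and car_key below 0.1 N and contact force between the fingers and diag_plug below 0.1 N), for 0.2 s.
At the end, for the whole second after the job is handed in: Unit and immobiliser flat on the tote floor, each within 16 mm of its cut-out centre; tray level on the ledges, within 12 mm of the tote centre; key and plug flat on the tray floor, within 70 mm (from above) of the pink and the dark cut-out centres; all released and at rest (all of step 1 and all of step 3 and linear speed of each of control_unit, immobiliser, tray, car_key, diag_plug below 0.02 m/s and contact force between the fingers and tray below 0.1 N); the robot touches nothing.
It fails at once if a thing is dropped: it moves faster than 0.75 m/s while the fingers do not hold it ((linear speed of control_unit above 0.75 m/s and contact force between the fingers and control_unit below 0.05 N) or (linear speed of immobiliser above 0.75 m/s and contact force between the fingers and immobiliser below 0.05 N) or (linear speed of tray above 0.75 m/s and contact force between the fingers and tray below 0.05 N) or (linear speed of car_key above 0.75 m/s and contact force between the fingers and car_key below 0.05 N) or (linear speed of diag_plug above 0.75 m/s and contact force between the fingers and diag_plug below 0.05 N)).
It fails at once if the solvent bottle is knocked over or shifted by more than 40 mm (distance of solvent_bottle from where it was at the start of the episode above 0.04 m or angle between solvent_bottle's own z axis and vertical above 0.4 rad).
It also fails if it takes over 134 s, if anything falls off the work surface, if the arm or the gripper's body presses on something with over 40 N, if the wrist force passes 120 N, or if a joint passes its speed limit or range.

### The arm

A 6-joint arm with a two-finger parallel gripper is mounted at the origin on the work surface. World frame = base frame: x ahead of the robot, y to its left, z up, the work surface at z = 0. Lengths are in mm, angles in rad, forces in N, time in s.
With the tool pointing down it reaches from about 350 to 975 mm from the base axis. Payload 7.1 kg.
Tool frame: the origin (TCP) lies at the very end of the fingers, on their centre line; the grasp point (between the pads) lies 19 mm behind it (ctrl.tcp_to_grasp is the distance from the TCP to the grasp point, in mm); z points along the fingers, x is the direction in which the jaws open and shut, and the axes are right-handed (so a half turn about z gives the same grasp; the last joint's range is limited). The gripper opens to 88 mm and grips with 3 to 60 N. Pads are 20 mm wide; open, the fingers measure 115 mm over their backs; the gripper's body (75 mm by 178 mm) begins 61 mm behind the grasp point.
Start: joints at [-1.255, 0.423, 1.63, -0, 1.089, -0.019], TCP at [205.38, -590.274, 222.675] pointing down, gripper open.
Joint ranges: [-3, 3], [-0.9, 2.11], [0.09, 2.58], [-1.31, 4.45], [0.11, 2.69], [-2.54, 2.54]. Speed limits (rad/s): [2.39, 2.39, 3.01, 3.14, 3.14, 3.14].

### API

Orientations are given as a rotation vector (axis times angle).
In Python, from workcell import get_obs, viewer, ctrl, masks_of gives the robot as it stands. The module is installed in compiled form; this text tells all that it offers.
- The arm moves only by the shell command python3 -m inch 'ROWS'. ROWS is JSON, a list of rows, each an object of numbers: "tx", "ty", "tz": the shift along the tool's x, y, z in cm; "ax", "ay", "az": the turn, a rotation vector about the tool's x, y, z in degrees; "jaw": the opening, from 0 (shut) to 1 (fully open). In form: [{"tx": .., "ty": .., "tz": .., "ax": .., "ay": .., "az": .., "jaw": ..}, ...]. A call has 1 to 12 rows; each row shifts and turns the commanded pose from where the row before left it, along the tool's axes as they then stand; what a row does not reach is not made up. A row lasts 1/8 s, in which the tool goes at most 62.5 mm and 10.7 degrees, less where a joint would pass 70% of its speed; a pose out of reach is approached as far as the arm can. A call is refused whole if a number of a shift passes 6.25 or a number of a turn 10.7, either way. A call with a gripper value outside its range is refused whole. The fingers move at their own pace and stop on an object; the grip force is fixed at half the most. Time passes only in rows, so rows that do not move let the fingers close. It gives the time, the measured TCP pose, the force and the opening at its end, in the units of the state.
- get_obs(): the state, without advancing time (a new reading comes with each control period).
- viewer.get_image(name): name is "scene" or "top" or "wrist"; returns (picture, depth): 480x640x3 uint8, red, green, blue; 480x640 float32, mm along the optical axis (not along the pixel's ray), 0 where there is no reading.
- viewer.get_calibration(name): a dict with "fx", "fy", "cx", "cy" (pixels), "distortion" ([k1, k2, p1, p2, k3] as OpenCV has them; the pictures are not rectified), "rvec" (rotation vector, rad) and "tvec" (3), from world to camera coordinates, as OpenCV has them. Camera axes: x right, y down, z forward; pixel columns grow to the right and rows downward; lengths in mm; the calibration is good to about 2 mm. A picture is of the moment at which its call begins: read the wrist's pose just before it. get_calibration takes no time and is no camera call; for the wrist camera it gives the pose at the moment of the call.
- ctrl.close_job(): hands the job in, once; it reports no verdict.
Trained networks look in the newest picture that a camera, given by its name, has taken for a name from the list of things; names that differ only in an ending like _2 or _b are one class to them, and where a whole thing is asked for, a point or a joint stands for the part that bears it (a point fixed in the world has none). Each returns a list of dicts, best first, with "score" (0 to 1); they miss things now and then, are a little off and sometimes report something else, mostly with a low value. They report only what shows in the picture. A call takes as long as a camera call. They do not tell look-alikes from the thing itself.
- masks_of(camera, thing): "pixels" (480x640 bool, what is visible of it) and "location" ([column, row] in pixels, amid what is visible of it).
The state is a dict: "t": time; "qpos": joint angles; "qvel": joint speeds; "joint_torque": joint torques, N m; "ee_pos": TCP position; "orientation": TCP orientation; "ft_force": force on the tool from outside, world axes, zero at the start; "moment": the same for the moment, N m; "width": finger opening in mm.
Only numpy, scipy, OpenCV 4.12 (cv2) and the standard library are available. Lean on these libraries where they do the work, as an engineer would, in place of code of your own. Each camera call takes 0.05 s, during which the arm holds its last target. There are 200 camera calls.

## Working session

There is one attempt and no reset: what is moved stays moved. The work goes in short steps, Python scripts to look and compute and a shell command to move; the robot and the scene stay as the last step left them, time stands still between calls to the robot, and variables do not carry over. Pictures are saved under pics/ and viewed, about 12 in all and at most 16, crops included, and the job is handed in when it is done.

```bash
ls; mkdir -p pics
python3 - <<'E'
from workcell import get_obs, viewer
import cv2
print(get_obs())
for n in ("scene","top"):
    p,d=viewer.get_image(n); cv2.imwrite(f"pics/{n}0.png",p[:,:,::-1]); print(viewer.get_calibration(n))
E
```

```text
pics
{'t': 0.0, 'qpos': array([-1.25501252e+00,  4.23799184e-01,  1.63069542e+00, -1.28236494e-05,
        1.08857334e+00, -1.90263802e-02]), 'qvel': array([-2.46495401e-03, -1.02441286e-03,  1.06267811e-03,  1.39627333e-04,
        8.88263459e-05,  1.80852239e-03]), 'joint_torque': array([-1.33105594e-03, -5.44643068e+01, -2.73669040e+01,  6.42904197e-02,
        2.28096207e-02, -1.36533508e-04]), 'ee_pos': array([ 205.20296022, -589.76978472,  221.92556614]), 'orientation': array([-2.55983003e+00,  1.81972957e+00,  1.87296827e-03]), 'ft_force': array([0.48566756, 0.71226906, 0.81385902]), 'moment': array([-0.03834614,  0.02926217, -0.00475492]), 'width': 87.858274371893}
{'fx': 445.45757756558976, 'fy': 445.45757756558976, 'cx': 326.7601540182138, 'cy': 234.54398693418912, 'distortion': array([-0.03876188,  0.        ,  0.        ,  0.        ,  0.        ]), 'rvec': array([ 1.44723222,  1.97154276, -0.94485848]), 'tvec': array([ 276.31265767, -248.35361099, 1468.99172446])}
{'fx': 594.0039531583283, 'fy': 594.0039531583283, 'cx': 328.6451112787193, 'cy': 230.31687803973892, 'distortion': array([-0.01977535,  0.        ,  0.        ,  0.        ,  0.        ]), 'rvec': array([ 2.15909414, -2.12226967,  0.15711812]), 'tvec': array([-139.66137124,  529.86206724, 1525.31760174])}
```

View pics/top0.png

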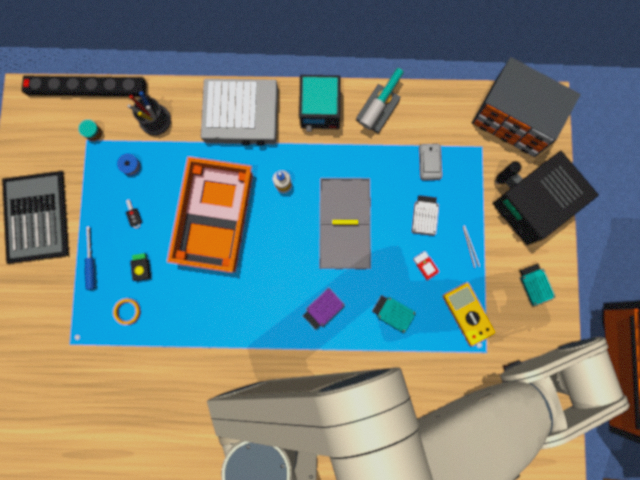

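View pics/scene0.png

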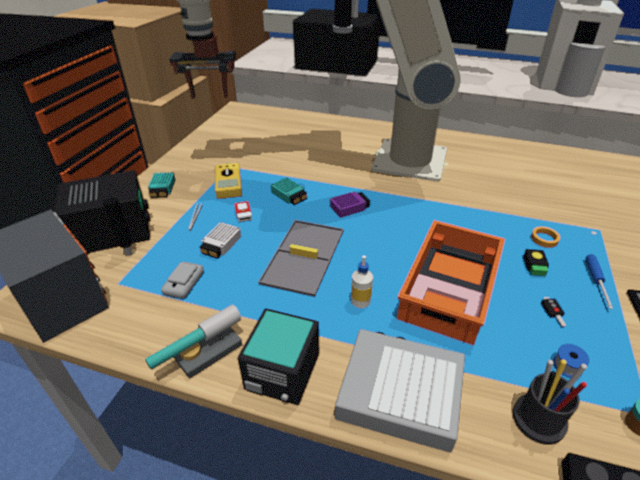

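The top view (up = +x, left = +y) shows:
- Tote at (210,215): pink foam in the far half, dark foam in the near half.
- Tray at (345,223), bottle at (282,180).
- Immobiliser at (140,267), key at (134,213), plug at (427,266).

Things that could be taken for the control unit:
- Silver finned box with black connector at (425,215).
- Purple box at (325,308).
- Turquoise boxes at (395,315) and (537,285).
- Plain grey box at (430,160).
- Big finned grey unit at (240,110).

By the description I choose (425,215).

```bash
cat > h.py <<'E'
import numpy as np, cv2
from scipy.spatial.transform import Rotation as R
from workcell import get_obs, viewer, ctrl, masks_of
def world(cam, uv, depth):
    c=viewer.get_calibration(cam) if isinstance(cam,str) else cam
    K=np.array([[c['fx'],0,c['cx']],[0,c['fy'],c['cy']],[0,0,1]])
    n=cv2.undistortPoints(np.float64(uv).reshape(-1,1,2),K,c['distortion']).reshape(-1,2)
    P=np.c_[n,np.ones(len(n))]*np.asarray(depth).reshape(-1,1)
    return (P-c['tvec'])@R.from_rotvec(c['rvec']).as_matrix()
def cloud(cam, dep, mask):
    v,u=np.nonzero(mask&(dep>0)); return world(cam,np.c_[u,v],dep[v,u])
def rect(P):
    (c,s,a)=cv2.minAreaRect(np.float32(P[:,:2]))
    if s[0]<s[1]: s=s[::-1]; a+=90
    return np.round(c,1),np.round(s,1),round((a+90)%180-90,1)   # centre, long/short, long-axis angle deg
def go(x,y,z,jaw_deg=None):
    """print shift in tool axes (cm) and az (deg) to bring TCP to x,y,z, jaw axis (mod 180) at jaw_deg"""
    o=get_obs(); M=R.from_rotvec(o['orientation']).as_matrix()
    d=np.array([x,y,z])-o['ee_pos']; cur=np.degrees(np.arctan2(M[1,0],M[0,0]))
    print('t',round(o['t'],2),'ee',o['ee_pos'].round(1),'jaw',round(cur,1),'w',round(o['width'],1),'f',o['ft_force'].round(1),'q6',round(o['qpos'][5],2))
    print(' shift now cm',(M.T@d/10).round(2),'tilt',np.degrees(np.arccos(-M[2,2])).round(2))
    if jaw_deg is not None:
        t=(jaw_deg-cur+90)%180-90
        A=R.from_euler('z',t,degrees=True).as_matrix()@M
        print(' az',round(-t,1),'(alt',round(-t-np.sign(-t)*180,1),') shift after turn',(A.T@d/10).round(2))
E
python3 - <<'E'
from h import *
p,d=viewer.get_image("top")
c=viewer.get_calibration("top")
for n in "control_unit immobiliser tray car_key diag_plug solvent_bottle tote foam_large foam_small".split():
    for m in masks_of("top",n)[:4]:
        if m['score']<.3: continue
        P=cloud(c,d,m['pixels'])
        if len(P)<5: continue
        print(n,round(m['score'],2),np.round(m['location']),rect(P),'z',np.percentile(P[:,2],[5,50,95]).round(1))
crop=p[190:290,400:460]; crop2=p[190:290,110:170]
cv2.imwrite('pics/c1.png',np.hstack([cv2.resize(x,None,fx=6,fy=6,interpolation=cv2.INTER_CUBIC) for x in(crop,crop2)])[:,:,::-1])
E
```

```text
control_unit 0.88 [423. 215.] (array([ 581.8, -387.4]), array([101.9,  62.7]), -6.2) z [17.8 30.3 37.7]
control_unit 0.85 [532. 280.] (array([ 402.4, -681.8]), array([100.3,  69.8]), 19.8) z [12.2 30.1 37.9]
control_unit 0.68 [392. 313.] (array([ 320.8, -304.3]), array([103.2,  66.4]), 59.9) z [22.6 30.4 37.6]
control_unit 0.56 [326. 309.] (array([ 327.3, -116.4]), array([105.1,  64. ]), -44.3) z [21.3 30.3 37. ]
immobiliser 0.97 [138. 265.] (array([430.5, 374. ]), array([76.3, 52.2]), 11.3) z [12.2 26.3 33.1]
immobiliser 0.48 [345. 226.] (array([ 558.9, -171.9]), array([250.3, 136.5]), 1.2) z [-2.4  3.8 13.1]
tray 0.91 [343. 226.] (array([ 559.7, -172.1]), array([257. , 136.9]), 1.2) z [-2.5  3.9 13.1]
car_key 0.54 [130. 218.] (array([572.8, 403.1]), array([75.3, 39.4]), 27.5) z [ 4.1 13.2 19.3]
diag_plug 0.72 [425. 266.] (array([ 446.4, -389.3]), array([69.9, 42.8]), 29.9) z [ 6.9 20.9 27.9]
solvent_bottle 0.7 [281. 182.] (array([668.1,  -1. ]), array([58. , 51.1]), -3.9) z [  3.6  78.1 111.8]
tote 0.9 [212. 229.] (array([572.6, 190.8]), array([292.3, 195.2]), -7.5) z [ 1.5 29.9 78. ]
foam_large 0.95 [205. 225.] (array([503.4, 189. ]), array([151.8, 126.3]), 82.3) z [10.9 17.7 23.8]
foam_small 0.94 [215. 204.] (array([631. , 171.7]), array([154.7, 135.1]), 81.1) z [10.6 18.  24.8]
```

View pics/c1.png

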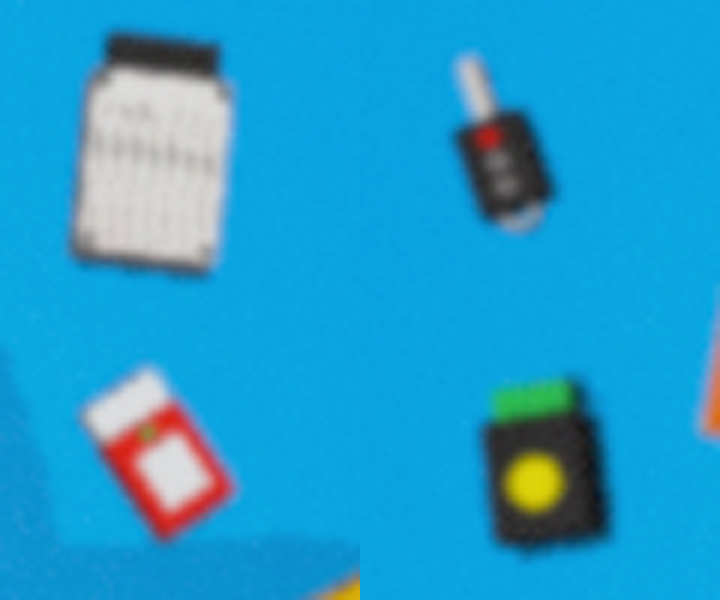

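The crops agree with the description. The unit is silver with fins and a black connector on its far end, not purple or turquoise. The plug (red/white), key and immobiliser are also clear.

Run:
```python
from h import *
go(582,-387,240,83.8)
c=viewer.get_calibration('wrist'); M=R.from_rotvec(c['rvec']).as_matrix()
print('cam pos',-M.T@c['tvec'],'axes',M.round(2), c['fx'])
```

```text
t 0.6 ee [ 205.4 -590.2  222.6] jaw -70.8 w 87.9 f [-0.8 -0.4 -0.7] q6 -0.02
 shift now cm [ -6.82 -42.25  -1.74] tilt 0.01
 az 25.4 (alt -154.6 ) shift after turn [-24.27 -35.25  -1.73]
cam pos [ 267.14395853 -568.27714129  384.24155248] axes [[ 0.33 -0.94  0.  ]
 [-0.92 -0.32  0.24]
 [-0.23 -0.08 -0.97]] 404.86228022416117
```

```bash
python3 -m inch '[{"tx":-0.85,"ty":-5.28,"tz":-0.2},{"tx":-0.85,"ty":-5.28,"tz":-0.2},{"tx":-0.85,"ty":-5.28,"tz":-0.2},{"tx":-0.85,"ty":-5.28,"tz":-0.2},{"tx":-0.85,"ty":-5.28,"tz":-0.2},{"tx":-0.85,"ty":-5.28,"tz":-0.2},{"tx":-0.85,"ty":-5.28,"tz":-0.2},{"tx":-0.87,"ty":-5.29,"tz":-0.2},{"az":8.5},{"az":8.5},{"az":8.4},{}]'
cat > look.py <<'E'
from h import *
import sys
# look.py thing picname : wrist view measurement of the nearest instance to expected xy
thing,pic,ex,ey=sys.argv[1],sys.argv[2],float(sys.argv[3]),float(sys.argv[4])
c=viewer.get_calibration('wrist'); p,d=viewer.get_image('wrist')
cv2.imwrite(f'pics/{pic}.png',p[:,:,::-1]); np.savez(f'pics/{pic}.npz',p=p,d=d,**c)
for m in masks_of('wrist',thing):
    P=cloud(c,d,m['pixels'])
    if len(P)<50: continue
    zt=np.percentile(P[:,2],90); T=P[(P[:,2]>zt-12)]
    r=rect(T); print(round(m['score'],2),'all',rect(P),'top',r,'z',np.percentile(P[:,2],[2,50,90,98]).round(1), 'off',np.hypot(*(r[0]-[ex,ey])).round(0))
E
python3 look.py control_unit w1 582 -387
```

```text
0.86 all (array([ 287.5, -334.7]), array([67.5, 32.9]), -66.2) top (array([ 284.4, -331.2]), array([61.3, 30.9]), -70.8) z [ 1.9 28.3 32.6 33.9] off 303.0
0.65 all (array([ 391.5, -691.6]), array([78.8, 75.5]), -68.5) top (array([ 385.9, -685.7]), array([69.3, 63.3]), 21.5) z [ 5.8 30.1 33.9 34.8] off 357.0$[0]: bad value
```

```bash
python3 -m inch '[{"tx":-0.85,"ty":-5.28,"tz":-0.2,"ax":0,"ay":0,"az":0,"jaw":1}]'
```

```text
t: 0.82
ee_pos: [250.9, -566.1, 224.6]
orientation: [2.556, -1.825, 0.0]
ft_force: [0.8, 0.3, 0.1]
width: 87.8
```

```bash
python3 -m inch '[{"tx":-0.85,"ty":-5.28,"tz":-0.2,"ax":0,"ay":0,"az":0,"jaw":1},{"tx":-0.85,"ty":-5.28,"tz":-0.2,"ax":0,"ay":0,"az":0,"jaw":1},{"tx":-0.85,"ty":-5.28,"tz":-0.2,"ax":0,"ay":0,"az":0,"jaw":1},{"tx":-0.85,"ty":-5.28,"tz":-0.2,"ax":0,"ay":0,"az":0,"jaw":1},{"tx":-0.85,"ty":-5.28,"tz":-0.2,"ax":0,"ay":0,"az":0,"jaw":1},{"tx":-0.85,"ty":-5.28,"tz":-0.2,"ax":0,"ay":0,"az":0,"jaw":1},{"tx":-0.87,"ty":-5.29,"tz":-0.2,"ax":0,"ay":0,"az":0,"jaw":1},{"tx":0,"ty":0,"tz":0,"ax":0,"ay":0,"az":8.5,"jaw":1},{"tx":0,"ty":0,"tz":0,"ax":0,"ay":0,"az":8.5,"jaw":1},{"tx":0,"ty":0,"tz":0,"ax":0,"ay":0,"az":8.4,"jaw":1},{"tx":0,"ty":0,"tz":0,"ax":0,"ay":0,"az":0,"jaw":1}]'; python3 look.py control_unit w1 582 -387; python3 -c "
from h import *
go(582,-387,100,83.8)"
```

```text
t: 2.2
ee_pos: [582.1, -387.0, 238.6]
orientation: [-2.099, 2.337, 0.0]
ft_force: [-0.5, -0.9, 0.6]
width: 87.7
0.66 all (array([ 578.3, -388. ]), array([107.6,  64.8]), -5.7) top (array([ 581.4, -388.7]), array([99.1, 62.1]), -6.0) z [23.6 29.5 33.5 34.4] off 2.0
0.66 all (array([ 445.9, -360.5]), array([306.4, 102.5]), -24.6) top (array([ 452.8, -352.4]), array([300.7,  81.5]), -24.5) z [ 3.  24.8 30.4 33.9] off 134.0
0.58 all (array([ 341. , -172.5]), array([8.3, 3.9]), 33.7) top (array([ 341. , -172.6]), array([8.3, 3.8]), 30.5) z [ 3.1 13.5 22.2 23.9] off 323.0
0.58 all (array([ 452.2, -675.5]), array([18.6,  4.5]), -64.7) top (array([ 453.4, -675.6]), array([17.4,  2.7]), -68.3) z [ 3.7 12.4 21.  24.2] off 316.0
t 2.3 ee [ 582.  -387.1  238.7] jaw -96.0 w 88.1 f [ 0.4 -0.  -0.1] q6 1.07
 shift now cm [-1.000e-02  0.000e+00  1.387e+01] tilt 0.0
 az 0.2 (alt -179.8 ) shift after turn [-1.000e-02  0.000e+00  1.387e+01]
```

View pics/w1.png

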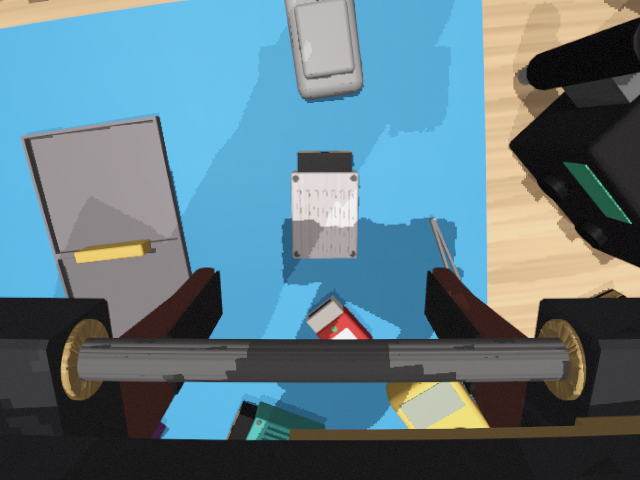

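w1: the silver unit with black connector is centred at (325,210), and the jaws are aligned across it. The tweezers at (440,240) are clear of the fingers. Going down to grasp.

```bash
python3 -m inch '[{"tx":0.15,"ty":0,"tz":5.5,"ax":0,"ay":0,"az":0.2,"jaw":1},{"tx":0,"ty":0,"tz":5.5,"ax":0,"ay":0,"az":0,"jaw":1},{"tx":0,"ty":0,"tz":5.5,"ax":0,"ay":0,"az":0,"jaw":1},{"tx":0,"ty":0,"tz":4,"ax":0,"ay":0,"az":0,"jaw":1},{"tx":0,"ty":0,"tz":1.95,"ax":0,"ay":0,"az":0,"jaw":1},{"tx":0,"ty":0,"tz":0,"ax":0,"ay":0,"az":0,"jaw":0.5},{"tx":0,"ty":0,"tz":0,"ax":0,"ay":0,"az":0,"jaw":0.5},{"tx":0,"ty":0,"tz":0,"ax":0,"ay":0,"az":0,"jaw":0.5},{"tx":0,"ty":0,"tz":0,"ax":0,"ay":0,"az":0,"jaw":0.5}]'
```

```text
t: 3.42
ee_pos: [583.1, -389.1, 16.3]
orientation: [-2.093, 2.342, -0.005]
ft_force: [0.3, 1.1, 6.7]
width: 62.1
```

```bash
python3 -m inch '[{"tx":0,"ty":0,"tz":-3,"ax":0,"ay":0,"az":0,"jaw":0.5},{"tx":0,"ty":0,"tz":-5,"ax":0,"ay":0,"az":0,"jaw":0.5},{"tx":0,"ty":0,"tz":-6,"ax":0,"ay":0,"az":0,"jaw":0.5},{"tx":0,"ty":0,"tz":-5,"ax":0,"ay":0,"az":0,"jaw":0.5},{"tx":0,"ty":0,"tz":0,"ax":0,"ay":0,"az":0,"jaw":0.5}]'; python3 -c "
from h import *
go(504,189,205,-7.7)"
```

```text
t: 4.05
ee_pos: [584.0, -390.1, 209.5]
orientation: [-2.092, 2.341, -0.014]
ft_force: [1.4, 0.4, -4.5]
width: 61.7
t 4.05 ee [ 584.  -390.1  209.5] jaw -96.4 w 61.7 f [ 1.4  0.4 -4.5] q6 1.08
 shift now cm [-56.65  14.42   0.08] tilt 0.53
 az -88.7 (alt 91.3 ) shift after turn [-15.69 -56.31   0.83]
```

```bash
python3 -m inch '[{"tx":-3,"ty":0.72,"tz":0,"ax":0,"ay":0,"az":0,"jaw":0.5},{"tx":-5.6,"ty":1.44,"tz":0,"ax":0,"ay":0,"az":0,"jaw":0.5},{"tx":-5.6,"ty":1.44,"tz":0,"ax":0,"ay":0,"az":0,"jaw":0.5},{"tx":-5.6,"ty":1.44,"tz":0,"ax":0,"ay":0,"az":0,"jaw":0.5},{"tx":-5.6,"ty":1.44,"tz":0,"ax":0,"ay":0,"az":0,"jaw":0.5},{"tx":-5.6,"ty":1.44,"tz":0,"ax":0,"ay":0,"az":0,"jaw":0.5},{"tx":-5.6,"ty":1.44,"tz":0,"ax":0,"ay":0,"az":0,"jaw":0.5},{"tx":-5.6,"ty":1.44,"tz":0,"ax":0,"ay":0,"az":0,"jaw":0.5},{"tx":-5.6,"ty":1.44,"tz":0,"ax":0,"ay":0,"az":0,"jaw":0.5},{"tx":-5.6,"ty":1.44,"tz":0,"ax":0,"ay":0,"az":0,"jaw":0.5},{"tx":-3.6,"ty":0.8,"tz":0,"ax":0,"ay":0,"az":0,"jaw":0.5}]'
python3 -m inch '[{"tx":0,"ty":0,"tz":0,"ax":0,"ay":0,"az":-9.8,"jaw":0.5},{"tx":0,"ty":0,"tz":0,"ax":0,"ay":0,"az":-9.8,"jaw":0.5},{"tx":0,"ty":0,"tz":0,"ax":0,"ay":0,"az":-9.8,"jaw":0.5},{"tx":0,"ty":0,"tz":0,"ax":0,"ay":0,"az":-9.8,"jaw":0.5},{"tx":0,"ty":0,"tz":0,"ax":0,"ay":0,"az":-9.8,"jaw":0.5},{"tx":0,"ty":0,"tz":0,"ax":0,"ay":0,"az":-9.8,"jaw":0.5},{"tx":0,"ty":0,"tz":0,"ax":0,"ay":0,"az":-9.8,"jaw":0.5},{"tx":0,"ty":0,"tz":0,"ax":0,"ay":0,"az":-9.8,"jaw":0.5},{"tx":0,"ty":0,"tz":0,"ax":0,"ay":0,"az":-10,"jaw":0.5},{"tx":0,"ty":0,"tz":0,"ax":0,"ay":0,"az":0,"jaw":0.5}]'
python3 - <<'E'
from h import *
go(504,189,205,-7.7)
c=viewer.get_calibration('wrist'); p,d=viewer.get_image('wrist')
cv2.imwrite('pics/w2.png',p[:,:,::-1])
for n in ('foam_large','foam_small','tote','control_unit'):
    for m in masks_of('wrist',n)[:2]:
        P=cloud(c,d,m['pixels']); print(n,round(m['score'],2),m['location'],rect(P),np.percentile(P[:,2],[2,50,98]).round(1))
# orange cut-out in top view
c=viewer.get_calibration('top'); p,d=viewer.get_image('top'); cv2.imwrite('pics/t2.png',p[:,:,::-1])
for n in ('foam_large','foam_small'):
    for m in masks_of('top',n)[:1]:
        P=cloud(c,d,m['pixels']); print('top',n,round(m['score'],2),rect(P))
E
```

```text
t: 5.42
ee_pos: [499.6, 195.9, 202.2]
orientation: [2.094, -2.338, -0.002]
ft_force: [0.5, -0.8, -3.4]
width: 61.6
t: 6.68
ee_pos: [500.4, 193.6, 202.4]
orientation: [3.132, -0.222, -0.005]
ft_force: [-0.2, -0.1, -4.3]
width: 61.8
t 6.67 ee [500.4 193.6 202.4] jaw -8.1 w 61.8 f [-0.2 -0.1 -4.3] q6 0.49
 shift now cm [ 0.42  0.4  -0.26] tilt 0.19
 az -0.4 (alt 179.6 ) shift after turn [ 0.42  0.4  -0.26]
foam_large 0.61 [353.2, 146.5] (array([505.3, 222.6]), array([130.,  80.]), -8.1) [15.9 17.6 19.3]
foam_small 0.71 [501.8, 206.7] (array([611.9, 173.1]), array([166.4, 151.4]), -7.2) [ 8.7 17.5 19.1]
tote 0.76 [476.1, 180.4] (array([581.7, 180.2]), array([355.3, 174. ]), -7.8) [ 4.4 46.1 75.4]
control_unit 0.57 [324.8, 271.7] (array([490.8, 107.7]), array([271.3,  70.6]), 81.3) [206.6 215.6 220.5]
control_unit 0.3 [474.7, 180.0] (array([582.4, 180.4]), array([354.9, 174.6]), -7.6) [ 4.4 46.2 75.4]
top foam_small 0.64 (array([620.1, 160.6]), array([178.1, 136.9]), 11.4)
```

View pics/w2.png

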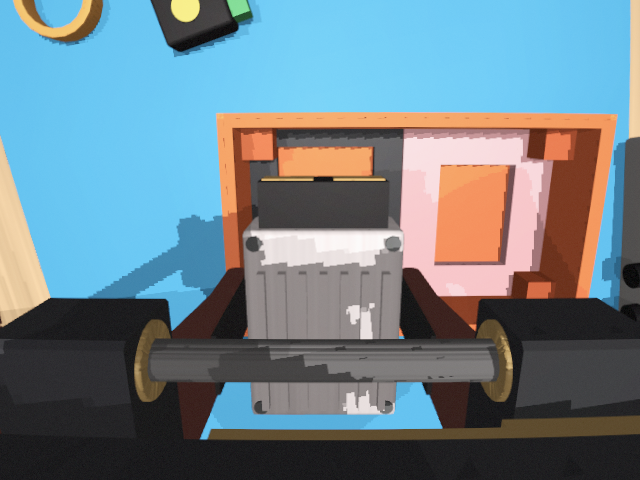

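w2: the unit is held with its connector up-image (+y). The dark cut-out's far edge shows at (325,147) and the small cut-out at (470,215), fully visible. I'll measure the cut-out from depth and check the tilt of the held unit.

Run:
```python
from h import *
c=viewer.get_calibration('wrist'); p,d=viewer.get_image('wrist')
vv,uu=np.mgrid[0:480,0:640]
W=world(c,np.c_[uu.ravel(),vv.ravel()],d.ravel()).reshape(480,640,3)
ok=d>0
def sel(m): 
    P=W[m]; return rect(P),len(P),P[:,2].mean().round(1)
fl=ok&(np.abs(W[...,2]-6)<4)&(vv>120)&(vv<290)
hs=cv2.cvtColor(p,cv2.COLOR_RGB2HSV)
org=(hs[...,0]<18)&(hs[...,1]>120)
small=fl&org&(uu>425)&(uu<525)&(vv>155)&(vv<270)
large=fl&org&(uu>265)&(uu<385)&(vv<180)
print('small',sel(small)); print('large',sel(large))
rim=ok&(np.abs(W[...,2]-75)<3)&(vv<330)&(uu>200)&org
print('rim',sel(rim), W[rim].min(0),W[rim].max(0))
# rotate rim pts by +angle to tote axes
for nm,m in(('small',small),('large',large),('rim',rim)):
    a=np.radians(7.7); Q=W[m][:,:2]@np.array([[np.cos(a),np.sin(a)],[-np.sin(a),np.cos(a)]])
    Q=W[m][:,:2]@np.array([[np.cos(-a),-np.sin(-a)],[np.sin(-a),np.cos(-a)]])
    print(nm,'tote-axes min',np.percentile(Q,1,axis=0).round(1),'max',np.percentile(Q,99,axis=0).round(1))
top=ok&(W[...,2]>205)&(W[...,2]<235)&(uu>240)&(uu<405)&(vv>225)&(vv<335)
P=W[top]; A=np.c_[P[:,:2],np.ones(len(P))]
k=np.linalg.lstsq(A,P[:,2],rcond=None)[0]; print('plane slopes deg',np.degrees(np.arctan(k[:2])).round(2),np.median(P[:,2]))
con=ok&(W[...,2]>190)&(W[...,2]<225)&(uu>240)&(uu<405)&(vv>170)&(vv<420)
print('unit',sel(con),W[con].min(0).round(1),W[con].max(0).round(1))
```

```text
small ((array([631.2, 169.7]), array([88.9, 62.6]), 82.2), 6381, np.float64(5.5))
large ((array([507.7, 242.4]), array([82.4, 39.3]), -9.6), 2647, np.float64(5.7))
rim ((array([565.4, 182.8]), array([282.1, 163.9]), -7.8), 10153, np.float64(74.1)) [421.74086376  94.1627037   72.00130916] [715.23828199 282.21013135  77.03437557]
small tote-axes min [572.4 209.5] max [632.7 297. ]
large tote-axes min [430.4 289.5] max [511.  313.5]
rim tote-axes min [395.5 203.5] max [675.9 338.6]
plane slopes deg [-0.72 -3.86] 217.57288766867885
unit ((array([500.7, 192.8]), array([101. ,  68.6]), 81.9), 29317, np.float64(216.9)) [463.7 139.4 190.1] [536.5 246.  225. ]
```

```bash
python3 -m inch '[{"tx":0.07,"ty":0.5,"tz":3,"ax":0,"ay":0,"az":-0.4,"jaw":0.5},{"tx":0,"ty":0,"tz":5,"ax":0,"ay":0,"az":0,"jaw":0.5},{"tx":0,"ty":0,"tz":4,"ax":0,"ay":0,"az":0,"jaw":0.5},{"tx":0,"ty":0,"tz":3,"ax":0,"ay":0,"az":0,"jaw":0.5},{"tx":0,"ty":0,"tz":1.5,"ax":0,"ay":0,"az":0,"jaw":0.5},{"tx":0,"ty":0,"tz":0.8,"ax":0,"ay":0,"az":0,"jaw":0.5},{"tx":0,"ty":0,"tz":0.2,"ax":0,"ay":0,"az":0,"jaw":0.5},{"tx":0,"ty":0,"tz":0,"ax":0,"ay":0,"az":0,"jaw":0.5}]'
```

```text
t: 8.12
ee_pos: [502.3, 189.3, 30.0]
orientation: [-3.134, 0.209, -0.002]
ft_force: [-0.0, -0.0, -3.6]
width: 61.3
```

```bash
python3 -m inch '[{"tx":-0.15,"ty":0,"tz":0.2,"ax":0,"ay":0,"az":0,"jaw":0.5},{"tx":0,"ty":0,"tz":0.2,"ax":0,"ay":0,"az":0,"jaw":0.5},{"tx":0,"ty":0,"tz":0.2,"ax":0,"ay":0,"az":0,"jaw":0.5},{"tx":0,"ty":0,"tz":0,"ax":0,"ay":0,"az":0,"jaw":0.5}]'
```

```text
t: 8.62
ee_pos: [500.1, 189.2, 23.0]
orientation: [3.135, -0.209, -0.0]
ft_force: [-0.2, 0.0, -3.7]
width: 62.0
```

```bash
python3 -m inch '[{"tx":0,"ty":0,"tz":0.1,"ax":0,"ay":0,"az":0,"jaw":0.5},{"tx":0,"ty":0,"tz":0.1,"ax":0,"ay":0,"az":0,"jaw":0.5},{"tx":0,"ty":0,"tz":0,"ax":0,"ay":0,"az":0,"jaw":0.5}]'
```

```text
t: 9.0
ee_pos: [500.2, 189.2, 22.3]
orientation: [-3.135, 0.209, -0.0]
ft_force: [-4.1, -0.3, 10.0]
width: 61.7
```

```bash
python3 -m inch '[{"tx":0,"ty":0,"tz":0,"ax":0,"ay":0,"az":0,"jaw":0.85},{"tx":0,"ty":0,"tz":0,"ax":0,"ay":0,"az":0,"jaw":0.85},{"tx":0,"ty":0,"tz":0,"ax":0,"ay":0,"az":0,"jaw":0.85},{"tx":0,"ty":0,"tz":0,"ax":0,"ay":0,"az":0,"jaw":0.85},{"tx":0,"ty":0,"tz":-2,"ax":0,"ay":0,"az":0,"jaw":0.85},{"tx":0,"ty":0,"tz":-5,"ax":0,"ay":0,"az":0,"jaw":1},{"tx":0,"ty":0,"tz":-6,"ax":0,"ay":0,"az":0,"jaw":1},{"tx":0,"ty":0,"tz":-6,"ax":0,"ay":0,"az":0,"jaw":1},{"tx":0,"ty":0,"tz":0,"ax":0,"ay":0,"az":0,"jaw":1}]'; python3 -c "
from h import *
go(430,374,220,-78.7)"
```

```text
t: 10.12
ee_pos: [503.1, 190.3, 216.0]
orientation: [-3.131, 0.208, -0.014]
ft_force: [0.6, 0.8, -0.5]
width: 87.7
t 10.12 ee [503.1 190.3 216. ] jaw -7.6 w 87.7 f [ 0.6  0.8 -0.5] q6 0.47
 shift now cm [ -9.68 -17.24  -0.41] tilt 0.55
 az 71.1 (alt -108.9 ) shift after turn [-19.45   3.56  -0.58]
```

```bash
python3 -m inch '[{"tx":-2.42,"ty":-4.31,"tz":0,"ax":0,"ay":0,"az":0,"jaw":1},{"tx":-2.42,"ty":-4.31,"tz":0,"ax":0,"ay":0,"az":0,"jaw":1},{"tx":-2.42,"ty":-4.31,"tz":0,"ax":0,"ay":0,"az":0,"jaw":1},{"tx":-2.42,"ty":-4.31,"tz":0,"ax":0,"ay":0,"az":0,"jaw":1},{"tx":0,"ty":0,"tz":0,"ax":0,"ay":0,"az":10.2,"jaw":1},{"tx":0,"ty":0,"tz":0,"ax":0,"ay":0,"az":10.2,"jaw":1},{"tx":0,"ty":0,"tz":0,"ax":0,"ay":0,"az":10.2,"jaw":1},{"tx":0,"ty":0,"tz":0,"ax":0,"ay":0,"az":10.2,"jaw":1},{"tx":0,"ty":0,"tz":0,"ax":0,"ay":0,"az":10.2,"jaw":1},{"tx":0,"ty":0,"tz":0,"ax":0,"ay":0,"az":10.2,"jaw":1},{"tx":0,"ty":0,"tz":0,"ax":0,"ay":0,"az":10,"jaw":1},{"tx":0,"ty":0,"tz":0,"ax":0,"ay":0,"az":0,"jaw":1}]'; python3 look.py immobiliser w3 430 374;  python3 -c "
from h import *
go(430,374,15,-78.7)"
```

```text
t: 11.62
ee_pos: [426.4, 372.4, 209.6]
orientation: [2.427, -1.991, -0.001]
ft_force: [0.4, 0.9, 0.0]
width: 87.9
0.86 all (array([427.3, 368.9]), array([69.7, 47. ]), 10.2) top (array([427.2, 369.9]), array([69.7, 45.1]), 10.4) z [19.8 27.2 28.4 29.1] off 5.0
t 11.72 ee [426.7 372.6 210.2] jaw -78.6 w 87.9 f [ 0.  -0.4 -0.6] q6 2.07
 shift now cm [-0.09 -0.38 19.52] tilt 0.09
 az 0.1 (alt -179.9 ) shift after turn [-0.09 -0.38 19.52]
```

View pics/w3.png

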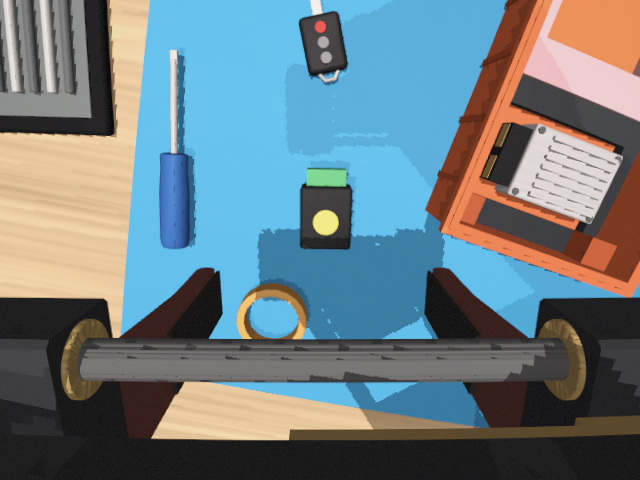

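w3: the immobiliser sits at (326,215) with the jaws aligned, and the unit is down in the dark cut-out at (555,180). Grasping.

```bash
python3 -m inch '[{"tx":0.27,"ty":0,"tz":5,"ax":0,"ay":0,"az":1.1,"jaw":1},{"tx":0,"ty":0,"tz":5.5,"ax":0,"ay":0,"az":0,"jaw":1},{"tx":0,"ty":0,"tz":5,"ax":0,"ay":0,"az":0,"jaw":1},{"tx":0,"ty":0,"tz":3,"ax":0,"ay":0,"az":0,"jaw":1},{"tx":0,"ty":0,"tz":1.1,"ax":0,"ay":0,"az":0,"jaw":0.8},{"tx":0,"ty":0,"tz":0,"ax":0,"ay":0,"az":0,"jaw":0.7},{"tx":0,"ty":0,"tz":0,"ax":0,"ay":0,"az":0,"jaw":0.4},{"tx":0,"ty":0,"tz":0,"ax":0,"ay":0,"az":0,"jaw":0.3},{"tx":0,"ty":0,"tz":0,"ax":0,"ay":0,"az":0,"jaw":0.3},{"tx":0,"ty":0,"tz":0,"ax":0,"ay":0,"az":0,"jaw":0.3}]'
```

```text
t: 12.98
ee_pos: [428.2, 370.8, 16.2]
orientation: [-2.407, 2.016, -0.001]
ft_force: [0.0, -0.7, 5.8]
width: 44.4
```

```bash
python3 -m inch '[{"tx":0,"ty":0,"tz":-3,"ax":0,"ay":0,"az":0,"jaw":0.3},{"tx":0,"ty":0,"tz":-5,"ax":0,"ay":0,"az":0,"jaw":0.3},{"tx":0,"ty":0,"tz":-6,"ax":0,"ay":0,"az":0,"jaw":0.3},{"tx":0,"ty":0,"tz":-3,"ax":0,"ay":0,"az":0,"jaw":0.3},{"tx":0,"ty":0,"tz":0,"ax":0,"ay":0,"az":0,"jaw":0.3}]'; python3 -c "
from h import *
go(629.5,170,190,-7.7)"
```

```text
t: 13.6
ee_pos: [428.8, 371.3, 187.8]
orientation: [-2.404, 2.014, -0.002]
ft_force: [0.3, 0.5, -0.8]
width: 44.6
t 13.6 ee [428.8 371.3 187.8] jaw -79.9 w 44.6 f [ 0.3  0.5 -0.8] q6 2.09
 shift now cm [ 23.33 -16.24  -0.21] tilt 0.32
 az -72.2 (alt 107.8 ) shift after turn [22.59 17.26 -0.37]
```

```bash
python3 -m inch '[{"tx":4.66,"ty":-3.25,"tz":0,"ax":0,"ay":0,"az":0,"jaw":0.3},{"tx":4.66,"ty":-3.25,"tz":0,"ax":0,"ay":0,"az":0,"jaw":0.3},{"tx":4.66,"ty":-3.25,"tz":0,"ax":0,"ay":0,"az":0,"jaw":0.3},{"tx":4.66,"ty":-3.25,"tz":0,"ax":0,"ay":0,"az":0,"jaw":0.3},{"tx":4.66,"ty":-3.25,"tz":0,"ax":0,"ay":0,"az":0,"jaw":0.3},{"tx":0,"ty":0,"tz":0,"ax":0,"ay":0,"az":-10.3,"jaw":0.3},{"tx":0,"ty":0,"tz":0,"ax":0,"ay":0,"az":-10.3,"jaw":0.3},{"tx":0,"ty":0,"tz":0,"ax":0,"ay":0,"az":-10.3,"jaw":0.3},{"tx":0,"ty":0,"tz":0,"ax":0,"ay":0,"az":-10.3,"jaw":0.3},{"tx":0,"ty":0,"tz":0,"ax":0,"ay":0,"az":-10.3,"jaw":0.3},{"tx":0,"ty":0,"tz":0,"ax":0,"ay":0,"az":-10.3,"jaw":0.3},{"tx":0,"ty":0,"tz":0,"ax":0,"ay":0,"az":-10.4,"jaw":0.3}]';python3 -m inch '[{"tx":0,"ty":0,"tz":0,"ax":0,"ay":0,"az":0,"jaw":0.3}]'
python3 - <<'E'
from h import *
go(629.5,170,190,-7.7)
c=viewer.get_calibration('wrist'); p,d=viewer.get_image('wrist')
cv2.imwrite('pics/w4.png',p[:,:,::-1])
vv,uu=np.mgrid[0:480,0:640]
W=world(c,np.c_[uu.ravel(),vv.ravel()],d.ravel()).reshape(480,640,3); ok=d>0
a=np.radians(-7.7); Rm=np.array([[np.cos(a),-np.sin(a)],[np.sin(a),np.cos(a)]])
def st(nm,m):
    P=W[m]; A=np.c_[P[:,:2]@Rm,np.ones(len(P))]; k=np.linalg.lstsq(A,P[:,2],rcond=None)[0]
    print(nm,len(P),rect(P),'z',np.percentile(P[:,2],[2,50,98]).round(1),'slope deg tote axes',np.degrees(np.arctan(k[:2])).round(2))
held=ok&(W[...,2]>175)&(W[...,2]<212)&(uu>255)&(uu<395)&(vv>150)&(vv<425); st('held',held)
st('heldtop',held&(W[...,2]>192)&(vv>230)&(vv<335))
hs=cv2.cvtColor(p,cv2.COLOR_RGB2HSV); org=(hs[...,0]<18)&(hs[...,1]>120)
loc=(W[...,:2]-[564.9,178.9])@Rm
inl=ok&(np.abs(loc[...,0]+65)<55)&(np.abs(loc[...,1])<66)
st('unit', inl&(W[...,2]>30)&(W[...,2]<44)&~org)
rim=ok&(np.abs(W[...,2]-75)<3)&(vv<330)&org
q=loc[rim]; print('rim loc',np.percentile(q,[1,99],axis=0).round(1))
E
```

```text
t: 15.1
ee_pos: [627.1, 169.0, 182.5]
orientation: [3.134, -0.202, -0.006]
ft_force: [-0.6, 0.5, -0.5]
width: 45.0
t: 15.22
ee_pos: [627.2, 169.1, 182.9]
orientation: [3.133, -0.214, -0.005]
ft_force: [0.2, -0.2, -0.8]
width: 44.5
t 15.22 ee [627.2 169.1 182.9] jaw -7.8 w 44.5 f [ 0.2 -0.2 -0.8] q6 0.38
 shift now cm [ 0.21 -0.12 -0.71] tilt 0.19
 az -0.1 (alt 179.9 ) shift after turn [ 0.21 -0.12 -0.71]
held 14727 (array([628.8, 178.4]), array([58., 52.]), -7.3) z [181.7 193.9 206.7] slope deg tote axes [  0.06 -11.32]
heldtop 10022 (array([628. , 172.4]), array([54.8, 36. ]), -7.5) z [192.5 194.3 208.1] slope deg tote axes [ 0.26 -1.05]
unit 9315 (array([495. , 189.4]), array([102.6,  71.9]), 82.4) z [30.7 35.9 40.6] slope deg tote axes [-0.72 -2.98]
rim loc [[-140.4  -61.7]
 [ 140.2   85.9]]
```

View pics/w4.png

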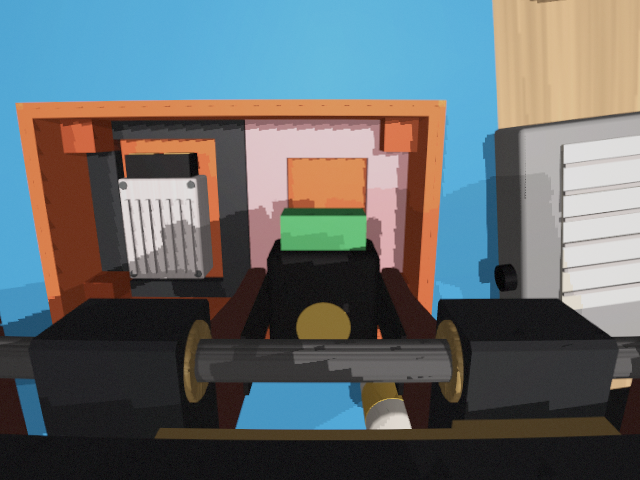

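w4: the unit lies in the dark cut-out at (163,225). The immobiliser is held level, with the pink cut-out at (327,185) ahead of it. The bottle is clear. Lowering.

```bash
python3 -m inch '[{"tx":0.2,"ty":-0.1,"tz":3,"ax":0,"ay":0,"az":0,"jaw":0.3},{"tx":0,"ty":0,"tz":5,"ax":0,"ay":0,"az":0,"jaw":0.3},{"tx":0,"ty":0,"tz":4,"ax":0,"ay":0,"az":0,"jaw":0.3},{"tx":0,"ty":0,"tz":2,"ax":0,"ay":0,"az":0,"jaw":0.3},{"tx":0,"ty":0,"tz":1,"ax":0,"ay":0,"az":0,"jaw":0.3},{"tx":0,"ty":0,"tz":0.5,"ax":0,"ay":0,"az":0,"jaw":0.3},{"tx":0,"ty":0,"tz":0.1,"ax":0,"ay":0,"az":0,"jaw":0.3},{"tx":0,"ty":0,"tz":0,"ax":0,"ay":0,"az":0,"jaw":0.3},{"tx":0,"ty":0,"tz":0,"ax":0,"ay":0,"az":0,"jaw":0.3}]'
```

```text
t: 16.4
ee_pos: [631.0, 170.2, 30.0]
orientation: [-3.134, 0.212, -0.002]
ft_force: [0.5, 0.3, -1.5]
width: 45.0
```

```bash
python3 -m inch '[{"tx":-0.1,"ty":0,"tz":0.3,"ax":0,"ay":0,"az":0,"jaw":0.3},{"tx":0,"ty":0,"tz":0.2,"ax":0,"ay":0,"az":0,"jaw":0.3},{"tx":0,"ty":0,"tz":0.1,"ax":0,"ay":0,"az":0,"jaw":0.3},{"tx":0,"ty":0,"tz":0.1,"ax":0,"ay":0,"az":0,"jaw":0.3},{"tx":0,"ty":0,"tz":0,"ax":0,"ay":0,"az":0,"jaw":0.3}]'
```

```text
t: 17.02
ee_pos: [629.4, 170.2, 22.3]
orientation: [3.134, -0.211, -0.0]
ft_force: [-1.3, -0.7, 1.4]
width: 45.1
```

```bash
python3 -m inch '[{"tx":0,"ty":0,"tz":0,"ax":0,"ay":0,"az":0,"jaw":0.75},{"tx":0,"ty":0,"tz":0,"ax":0,"ay":0,"az":0,"jaw":0.75},{"tx":0,"ty":0,"tz":0,"ax":0,"ay":0,"az":0,"jaw":0.75},{"tx":0,"ty":0,"tz":0,"ax":0,"ay":0,"az":0,"jaw":0.75},{"tx":0,"ty":0,"tz":-2,"ax":0,"ay":0,"az":0,"jaw":0.75},{"tx":0,"ty":0,"tz":-5,"ax":0,"ay":0,"az":0,"jaw":0.75},{"tx":0,"ty":0,"tz":-6,"ax":0,"ay":0,"az":0,"jaw":0.75},{"tx":0,"ty":0,"tz":-6,"ax":0,"ay":0,"az":0,"jaw":0.75},{"tx":0,"ty":0,"tz":-3,"ax":0,"ay":0,"az":0,"jaw":0.75},{"tx":0,"ty":0,"tz":0,"ax":0,"ay":0,"az":0,"jaw":0.75}]'; python3 -c "
from h import *
go(559,-172,240,1.2)
p,d=viewer.get_image('wrist'); cv2.imwrite('pics/w5.png',p[:,:,::-1])
p,d=viewer.get_image('top'); c=viewer.get_calibration('top')
cv2.imwrite('pics/t5.png',cv2.resize(p[140:290,150:270],None,fx=5,fy=5)[:,:,::-1])"
```

```text
t: 18.27
ee_pos: [631.2, 170.6, 246.7]
orientation: [-3.132, 0.211, -0.011]
ft_force: [-0.5, -0.2, -0.7]
width: 65.8
t 18.27 ee [631.2 170.6 246.7] jaw -7.7 w 65.8 f [-0.5 -0.2 -0.7] q6 0.38
 shift now cm [-2.55 34.92  0.56] tilt 0.42
 az -8.9 (alt 171.1 ) shift after turn [-7.94 34.1   0.53]
```

View pics/w5.png

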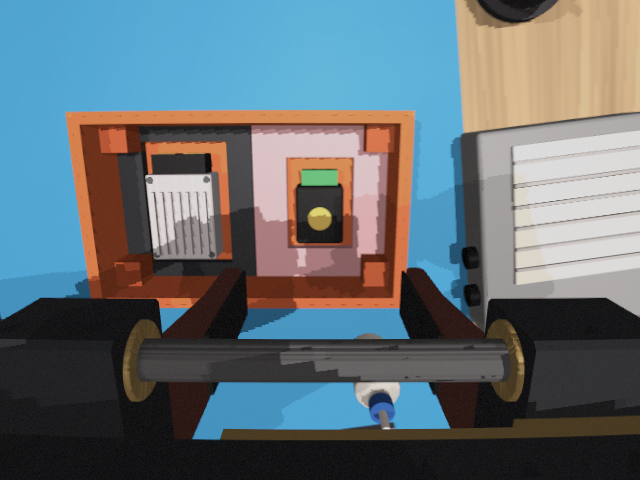

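Run:
```python
from h import *
c=viewer.get_calibration('wrist'); p,d=viewer.get_image('wrist')
a=np.radians(-7.7); Rm=np.array([[np.cos(a),-np.sin(a)],[np.sin(a),np.cos(a)]])
for n in('control_unit','immobiliser'):
    for m in masks_of('wrist',n)[:2]:
        P=cloud(c,d,m['pixels']); z=P[:,2]; T=P[z>28 if n=='immobiliser' else z>33]
        if len(T)<50: continue
        L=(T[:,:2]-[564.9,178.9])@Rm
        k=np.linalg.lstsq(np.c_[T[:,:2]@Rm,np.ones(len(T))],T[:,2],rcond=None)[0]
        print(n,round(m['score'],2),'loc 2/98%',np.percentile(L,[2,98],axis=0).round(1).tolist(),'z',np.percentile(T[:,2],[5,50,95]).round(1),'slope',np.degrees(np.arctan(k[:2])).round(2))
```

```text
control_unit 0.62 loc 2/98% [[-94.9, -46.4], [-35.9, 30.7]] z [34.5 36.3 40.4] slope [-0.42 -1.02]
immobiliser 0.95 loc 2/98% [[43.4, -33.3], [86.2, 29.3]] z [29.2 33.4 34.8] slope [-0.16 -1.95]
```

Both parts measure in place: unit x −65 mm and immobiliser x +65 mm in tote axes, both flat. Now the tray.

```bash
python3 -m inch '[{"tx":-0.42,"ty":5.82,"tz":0,"ax":0,"ay":0,"az":0,"jaw":0.6},{"tx":-0.42,"ty":5.82,"tz":0,"ax":0,"ay":0,"az":0,"jaw":0.6},{"tx":-0.42,"ty":5.82,"tz":0,"ax":0,"ay":0,"az":0,"jaw":0.6},{"tx":-0.42,"ty":5.82,"tz":0,"ax":0,"ay":0,"az":0,"jaw":0.6},{"tx":-0.42,"ty":5.82,"tz":0,"ax":0,"ay":0,"az":0,"jaw":0.6},{"tx":-0.42,"ty":5.82,"tz":0,"ax":0,"ay":0,"az":0,"jaw":0.6},{"tx":0,"ty":0,"tz":0,"ax":0,"ay":0,"az":-8.9,"jaw":0.6},{"tx":0,"ty":0,"tz":0,"ax":0,"ay":0,"az":0,"jaw":0.6}]'
python3 - <<'E'
from h import *
go(559,-172,240,1.2)
c=viewer.get_calibration('wrist'); p,d=viewer.get_image('wrist')
cv2.imwrite('pics/w6.png',p[:,:,::-1])
vv,uu=np.mgrid[0:480,0:640]
W=world(c,np.c_[uu.ravel(),vv.ravel()],d.ravel()).reshape(480,640,3); ok=d>0
hs=cv2.cvtColor(p,cv2.COLOR_RGB2HSV); yel=(hs[...,0]>18)&(hs[...,0]<36)&(hs[...,1]>110)
near=np.hypot(W[...,0]-559,W[...,1]+172)<70
g=W[ok&yel&near]; print('grip',len(g),rect(g),rect(g[g[:,2]>23]),np.percentile(g[:,2],[5,50,95]).round(1))
for m in masks_of('wrist','tray')[:2]:
    P=cloud(c,d,m['pixels']); print('tray',round(m['score'],2),rect(P),np.percentile(P[:,2],[5,50,98]).round(1))
E
```

```text
t: 19.52
ee_pos: [556.9, -173.0, 240.9]
orientation: [-3.141, -0.028, 0.004]
ft_force: [-0.7, 0.7, 0.4]
width: 53.0
t 19.52 ee [ 556.9 -173.   240.9] jaw 1.0 w 53.0 f [-0.7  0.7  0.4] q6 -0.34
 shift now cm [ 0.22 -0.1   0.09] tilt 0.14
 az -0.2 (alt 179.8 ) shift after turn [ 0.22 -0.09  0.09]
grip 5673 (array([ 556.3, -161.4]), array([81.7, 69.1]), 48.7) (array([ 557.9, -159.7]), array([77.1, 69.1]), 48.7) [ 25.8 345.3 348.7]
tray 0.73 (array([ 557.1, -175.3]), array([252.7, 140. ]), 0.8) [ 1.3  2.7 25.8]
```

View pics/w6.png

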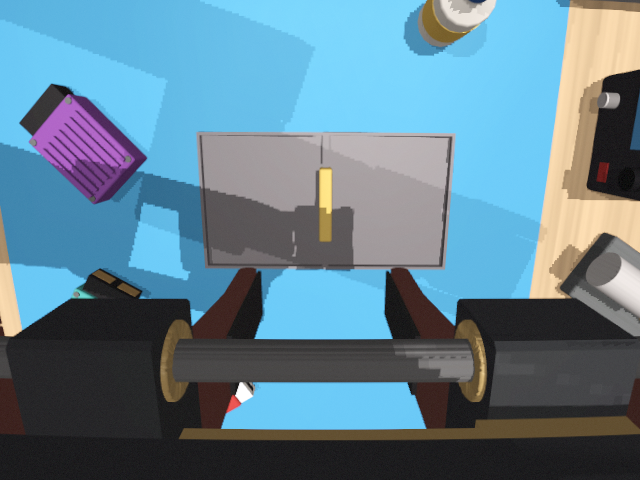

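Run:
```python
from h import *
c=viewer.get_calibration('wrist'); p,d=viewer.get_image('wrist')
vv,uu=np.mgrid[0:480,0:640]
W=world(c,np.c_[uu.ravel(),vv.ravel()],d.ravel()).reshape(480,640,3); ok=d>0
hs=cv2.cvtColor(p,cv2.COLOR_RGB2HSV); yel=(hs[...,0]>18)&(hs[...,0]<36)&(hs[...,1]>90)
g=W[ok&yel&(W[...,2]<40)&(W[...,2]>5)&(vv>150)&(vv<260)&(uu>300)&(uu<350)]
r=rect(g[g[:,2]>20]);print('grip',len(g),rect(g),r,np.percentile(g[:,2],[5,50,95]).round(1)); go(*r[0],13,r[2]-90)
```

```text
grip 879 (array([ 557.7, -175.3]), array([73.6, 10.6]), -89.0) (array([ 557.7, -172.7]), array([68. , 10.6]), -89.1) [24.9 26.4 27.7]
t 19.68 ee [ 557.6 -171.8  241.5] jaw 1.1 w 52.8 f [-0.3 -0.  -0.5] q6 -0.34
 shift now cm [ 0.04  0.1  22.85] tilt 0.07
 az 0.2 (alt -179.8 ) shift after turn [ 0.04  0.1  22.85]
```

w6: the grip is at (325,205), midway between the jaws, and nothing lies in the wells. Grasping the tray.

```bash
python3 -m inch '[{"tx":0,"ty":0.25,"tz":5,"ax":0,"ay":0,"az":0,"jaw":0.6},{"tx":0,"ty":0,"tz":6,"ax":0,"ay":0,"az":0,"jaw":0.6},{"tx":0,"ty":0,"tz":6,"ax":0,"ay":0,"az":0,"jaw":0.6},{"tx":0,"ty":0,"tz":3,"ax":0,"ay":0,"az":0,"jaw":0.6},{"tx":0,"ty":0,"tz":1.8,"ax":0,"ay":0,"az":0,"jaw":0.6},{"tx":0,"ty":0,"tz":0.9,"ax":0,"ay":0,"az":0,"jaw":0.6},{"tx":0,"ty":0,"tz":0,"ax":0,"ay":0,"az":0,"jaw":0.4},{"tx":0,"ty":0,"tz":0,"ax":0,"ay":0,"az":0,"jaw":0},{"tx":0,"ty":0,"tz":0,"ax":0,"ay":0,"az":0,"jaw":0},{"tx":0,"ty":0,"tz":0,"ax":0,"ay":0,"az":0,"jaw":0},{"tx":0,"ty":0,"tz":0,"ax":0,"ay":0,"az":0,"jaw":0},{"tx":0,"ty":0,"tz":0,"ax":0,"ay":0,"az":0,"jaw":0}]'
```

```text
t: 21.18
ee_pos: [558.0, -175.1, 15.7]
orientation: [3.141, 0.032, 0.001]
ft_force: [-0.9, 0.4, 6.3]
width: 11.8
```

```bash
python3 -m inch '[{"tx":0,"ty":0,"tz":-2,"ax":0,"ay":0,"az":0,"jaw":0},{"tx":0,"ty":0,"tz":-4,"ax":0,"ay":0,"az":0,"jaw":0},{"tx":0,"ty":0,"tz":-5,"ax":0,"ay":0,"az":0,"jaw":0},{"tx":0,"ty":0,"tz":-5,"ax":0,"ay":0,"az":0,"jaw":0},{"tx":0,"ty":0,"tz":-4,"ax":0,"ay":0,"az":0,"jaw":0},{"tx":0,"ty":0,"tz":-2,"ax":0,"ay":0,"az":0,"jaw":0},{"tx":0,"ty":0,"tz":0,"ax":0,"ay":0,"az":0,"jaw":0}]'; python3 -c "
from h import *
go(564.9,178.9,230,-7.7)"
```

```text
t: 22.05
ee_pos: [558.4, -175.2, 237.6]
orientation: [3.14, 0.033, 0.006]
ft_force: [0.1, 0.6, -2.3]
width: 11.6
t 22.05 ee [ 558.4 -175.2  237.6] jaw 1.2 w 11.6 f [ 0.1  0.6 -2.3] q6 -0.35
 shift now cm [  1.38 -35.39   0.72] tilt 0.23
 az 8.9 (alt -171.1 ) shift after turn [ -4.11 -35.18   0.7 ]
```

```bash
python3 -m inch '[{"tx":0.1,"ty":-2,"tz":0,"ax":0,"ay":0,"az":0,"jaw":0},{"tx":0.2,"ty":-4.5,"tz":0,"ax":0,"ay":0,"az":0,"jaw":0},{"tx":0.2,"ty":-5.5,"tz":0,"ax":0,"ay":0,"az":0,"jaw":0},{"tx":0.2,"ty":-5.5,"tz":0,"ax":0,"ay":0,"az":0,"jaw":0},{"tx":0.2,"ty":-5.5,"tz":0,"ax":0,"ay":0,"az":0,"jaw":0},{"tx":0.2,"ty":-5.5,"tz":0,"ax":0,"ay":0,"az":0,"jaw":0},{"tx":0.2,"ty":-4.5,"tz":0,"ax":0,"ay":0,"az":0,"jaw":0},{"tx":0.1,"ty":-2.4,"tz":0,"ax":0,"ay":0,"az":0,"jaw":0},{"tx":0,"ty":0,"tz":0,"ax":0,"ay":0,"az":4.5,"jaw":0},{"tx":0,"ty":0,"tz":0,"ax":0,"ay":0,"az":4.4,"jaw":0},{"tx":0,"ty":0,"tz":0,"ax":0,"ay":0,"az":0,"jaw":0}]'
python3 - <<'E'
from h import *
go(564.9,178.9,230,-7.7)
c=viewer.get_calibration('wrist'); p,d=viewer.get_image('wrist')
cv2.imwrite('pics/w7.png',p[:,:,::-1])
vv,uu=np.mgrid[0:480,0:640]
W=world(c,np.c_[uu.ravel(),vv.ravel()],d.ravel()).reshape(480,640,3); ok=d>0
a=np.radians(-7.7); Rm=np.array([[np.cos(a),-np.sin(a)],[np.sin(a),np.cos(a)]])
loc=(W[...,:2]-[564.9,178.9])@Rm
t=ok&(np.abs(W[...,2]-230)<25)&(np.abs(loc[...,0])<140)&(np.abs(loc[...,1])<90)&(vv<300)
P=loc[t]; k=np.linalg.lstsq(np.c_[P,np.ones(len(P))],W[t][:,2],rcond=None)[0]
print('tray held',rect(W[t]),'loc',np.percentile(P,[.5,99.5],axis=0).round(1).tolist(),'slope',np.degrees(np.arctan(k[:2])).round(2),'z0',k[2].round(1))
rim=ok&(np.abs(W[...,2]-75)<4); print('rim',rim.sum(),np.percentile(loc[rim],[1,99],axis=0).round(1).tolist())
E
```

```text
t: 23.42
ee_pos: [563.0, 180.0, 233.7]
orientation: [3.134, -0.209, -0.004]
ft_force: [1.1, -0.5, -1.4]
width: 11.8
t 23.43 ee [563.  180.  233.7] jaw -7.6 w 11.8 f [ 1.1 -0.5 -1.4] q6 0.42
 shift now cm [0.21 0.08 0.37] tilt 0.17
 az 0.1 (alt -179.9 ) shift after turn [0.21 0.08 0.37]
tray held (array([566.4, 210.2]), array([248.3,  80.2]), -7.6) loc [[-124.4, -7.3], [118.9, 70.6]] slope [-0.28 -0.24] z0 222.2
rim 5119 [[-138.3, -195.3], [283.0, 86.0]]
```

View pics/w7.png

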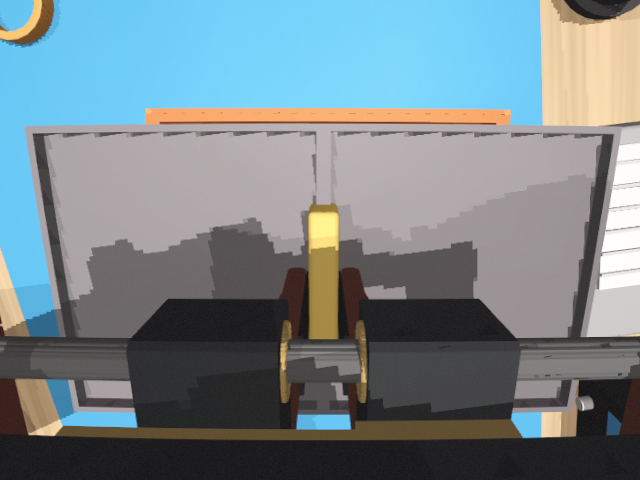

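w7: the tray is level and parallel to the tote, about 2.5 mm off centre each way. Correcting that and lowering in two stages.

```bash
python3 -m inch '[{"tx":0.25,"ty":0.22,"tz":2,"ax":0,"ay":0,"az":0,"jaw":0},{"tx":0,"ty":0,"tz":4,"ax":0,"ay":0,"az":0,"jaw":0},{"tx":0,"ty":0,"tz":4,"ax":0,"ay":0,"az":0,"jaw":0},{"tx":0,"ty":0,"tz":2.2,"ax":0,"ay":0,"az":0,"jaw":0},{"tx":0,"ty":0,"tz":1,"ax":0,"ay":0,"az":0,"jaw":0},{"tx":0,"ty":0,"tz":0,"ax":0,"ay":0,"az":0,"jaw":0},{"tx":0,"ty":0,"tz":0,"ax":0,"ay":0,"az":0,"jaw":0},{"tx":0,"ty":0,"tz":0,"ax":0,"ay":0,"az":0,"jaw":0}]';python3 - <<'E'
from h import *
go(564.9,178.9,61.5,-7.7)
c=viewer.get_calibration('wrist'); p,d=viewer.get_image('wrist')
vv,uu=np.mgrid[0:480,0:640]
W=world(c,np.c_[uu.ravel(),vv.ravel()],d.ravel()).reshape(480,640,3); ok=d>0
a=np.radians(-7.7); Rm=np.array([[np.cos(a),-np.sin(a)],[np.sin(a),np.cos(a)]])
loc=(W[...,:2]-[564.9,178.9])@Rm
z=W[...,2]
hs=cv2.cvtColor(p,cv2.COLOR_RGB2HSV); org=(hs[...,0]<18)&(hs[...,1]>120)
t=ok&(z>78)&(z<100)&~org&(np.abs(loc[...,0])<140)&(np.abs(loc[...,1])<90)&(vv<300)
P=loc[t]; print('tray',np.percentile(P,[.5,99.5],axis=0).round(1).tolist(), np.percentile(z[t],[5,50,95]).round(1))
rim=ok&(np.abs(z-75)<4)&org; print('rim',rim.sum(),np.percentile(loc[rim],[1,99],axis=0).round(1).tolist())
E
```

```text
t: 24.48
ee_pos: [567.3, 177.0, 104.3]
orientation: [-3.134, 0.211, -0.003]
ft_force: [-0.8, -0.4, -1.1]
width: 11.5
t 24.48 ee [567.3 177.  104.3] jaw -7.7 w 11.5 f [-0.8 -0.4 -1.1] q6 0.42
 shift now cm [-0.27 -0.16  4.28] tilt 0.11
 az -0.0 (alt 180.0 ) shift after turn [-0.27 -0.16  4.28]
tray [[-119.7, -9.7], [123.7, 68.2]] [90.1 91.2 98. ]
rim 14887 [[-140.6, -27.5], [138.7, 86.0]]
```

```bash
python3 -m inch '[{"tx":-0.2,"ty":0,"tz":0.5,"ax":0,"ay":0,"az":0,"jaw":0},{"tx":0,"ty":0,"tz":1,"ax":0,"ay":0,"az":0,"jaw":0},{"tx":0,"ty":0,"tz":1,"ax":0,"ay":0,"az":0,"jaw":0},{"tx":0,"ty":0,"tz":0.7,"ax":0,"ay":0,"az":0,"jaw":0},{"tx":0,"ty":0,"tz":0.3,"ax":0,"ay":0,"az":0,"jaw":0},{"tx":0,"ty":0,"tz":0,"ax":0,"ay":0,"az":0,"jaw":0},{"tx":0,"ty":0,"tz":0,"ax":0,"ay":0,"az":0,"jaw":0}]'
```

```text
t: 25.4
ee_pos: [564.8, 177.1, 68.4]
orientation: [-3.134, 0.211, -0.001]
ft_force: [0.1, -0.3, -1.2]
width: 12.0
```

```bash
python3 -m inch '[{"tx":0,"ty":0,"tz":0.2,"ax":0,"ay":0,"az":0,"jaw":0},{"tx":0,"ty":0,"tz":0.2,"ax":0,"ay":0,"az":0,"jaw":0},{"tx":0,"ty":0,"tz":0.1,"ax":0,"ay":0,"az":0,"jaw":0},{"tx":0,"ty":0,"tz":0,"ax":0,"ay":0,"az":0,"jaw":0},{"tx":0,"ty":0,"tz":0,"ax":0,"ay":0,"az":0,"jaw":0}]'
```

```text
t: 26.02
ee_pos: [564.6, 177.0, 63.2]
orientation: [-3.134, 0.211, -0.0]
ft_force: [-0.1, 0.7, -1.6]
width: 11.9
```

```bash
python3 -m inch '[{"tx":0,"ty":0,"tz":0.1,"ax":0,"ay":0,"az":0,"jaw":0},{"tx":0,"ty":0,"tz":0.08,"ax":0,"ay":0,"az":0,"jaw":0},{"tx":0,"ty":0,"tz":0,"ax":0,"ay":0,"az":0,"jaw":0},{"tx":0,"ty":0,"tz":0,"ax":0,"ay":0,"az":0,"jaw":0}]'
```

```text
t: 26.52
ee_pos: [564.6, 177.0, 61.7]
orientation: [-3.134, 0.211, -0.0]
ft_force: [-1.0, 0.2, 3.5]
width: 11.5
```

```bash
python3 -m inch '[{"tx":0,"ty":0,"tz":0,"ax":0,"ay":0,"az":0,"jaw":0.4},{"tx":0,"ty":0,"tz":0,"ax":0,"ay":0,"az":0,"jaw":0.4},{"tx":0,"ty":0,"tz":0,"ax":0,"ay":0,"az":0,"jaw":0.4},{"tx":0,"ty":0,"tz":-1,"ax":0,"ay":0,"az":0,"jaw":0.4},{"tx":0,"ty":0,"tz":-3,"ax":0,"ay":0,"az":0,"jaw":0.4},{"tx":0,"ty":0,"tz":-6,"ax":0,"ay":0,"az":0,"jaw":0.5},{"tx":0,"ty":0,"tz":-6,"ax":0,"ay":0,"az":0,"jaw":0.7},{"tx":0,"ty":0,"tz":-1,"ax":0,"ay":0,"az":0,"jaw":0.7},{"tx":0,"ty":0,"tz":0,"ax":0,"ay":0,"az":0,"jaw":0.7}]';python3 - <<'E'
from h import *
go(560,395,215,-73)
c=viewer.get_calibration('wrist'); p,d=viewer.get_image('wrist')
vv,uu=np.mgrid[0:480,0:640]
W=world(c,np.c_[uu.ravel(),vv.ravel()],d.ravel()).reshape(480,640,3); ok=d>0
a=np.radians(-7.7); Rm=np.array([[np.cos(a),-np.sin(a)],[np.sin(a),np.cos(a)]])
loc=(W[...,:2]-[564.9,178.9])@Rm; z=W[...,2]
hs=cv2.cvtColor(p,cv2.COLOR_RGB2HSV); gr=hs[...,1]<70
t=ok&(z>44)&(z<60)&gr&(np.abs(loc[...,0])<128)&(np.abs(loc[...,1])<74)&(vv<330)
P=loc[t]; f=t&(np.abs(z-49)<5); k=np.linalg.lstsq(np.c_[loc[f],np.ones(f.sum())],z[f],rcond=None)[0]
print('tray',np.percentile(P,[.3,99.7],axis=0).round(1).tolist(),'floor z',k[2].round(1),'slope',np.degrees(np.arctan(k[:2])).round(2))
p,d=viewer.get_image('top'); c=viewer.get_calibration('top')
for m in masks_of('top','car_key')[:3]:
    P=cloud(c,d,m['pixels']); print('key',round(m['score'],2),m['location'],rect(P),rect(P[P[:,2]>10]))
E
```

```text
t: 27.65
ee_pos: [564.7, 177.0, 232.2]
orientation: [-3.134, 0.211, -0.002]
ft_force: [-0.1, 0.1, -0.2]
width: 61.1
t 27.65 ee [564.7 177.  232.2] jaw -7.7 w 61.1 f [-0.1  0.1 -0.2] q6 0.42
 shift now cm [ -3.4  -21.53   1.73] tilt 0.1
 az 65.3 (alt -114.7 ) shift after turn [-20.98  -5.92   1.69]
tray [[-123.1, -67.0], [121.2, 67.6]] floor z 48.7 slope [-0.03 -0.07]
```

```bash
python3 -m inch '[{"tx":-0.85,"ty":-5.4,"tz":0.4,"ax":0,"ay":0,"az":0,"jaw":0.7},{"tx":-0.85,"ty":-5.4,"tz":0.4,"ax":0,"ay":0,"az":0,"jaw":0.7},{"tx":-0.85,"ty":-5.4,"tz":0.4,"ax":0,"ay":0,"az":0,"jaw":0.7},{"tx":-0.85,"ty":-5.4,"tz":0.4,"ax":0,"ay":0,"az":0,"jaw":0.7},{"tx":0,"ty":0,"tz":0,"ax":0,"ay":0,"az":10.6,"jaw":0.7},{"tx":0,"ty":0,"tz":0,"ax":0,"ay":0,"az":10.6,"jaw":0.7},{"tx":0,"ty":0,"tz":0,"ax":0,"ay":0,"az":10.6,"jaw":0.7},{"tx":0,"ty":0,"tz":0,"ax":0,"ay":0,"az":10.6,"jaw":0.7},{"tx":0,"ty":0,"tz":0,"ax":0,"ay":0,"az":10.6,"jaw":0.7},{"tx":0,"ty":0,"tz":0,"ax":0,"ay":0,"az":10.6,"jaw":0.7},{"tx":0,"ty":0,"tz":0,"ax":0,"ay":0,"az":0,"jaw":0.7},{"tx":0,"ty":0,"tz":0,"ax":0,"ay":0,"az":0,"jaw":0.7}]';python3 - <<'E'
from h import *
c=viewer.get_calibration('wrist'); p,d=viewer.get_image('wrist')
cv2.imwrite('pics/w8.png',p[:,:,::-1])
vv,uu=np.mgrid[0:480,0:640]
W=world(c,np.c_[uu.ravel(),vv.ravel()],d.ravel()).reshape(480,640,3); ok=d>0
for m in masks_of('wrist','car_key')[:2]:
    P=cloud(c,d,m['pixels']); print('key',round(m['score'],2),m['location'],rect(P),np.percentile(P[:,2],[5,50,95]).round(1))
    gray=cv2.cvtColor(p,cv2.COLOR_RGB2GRAY)
    T=P[P[:,2]>10.5]; print('fob',rect(T),len(T))
    r=rect(T); go(*r[0],8,r[2]-90)
E
```

```text
t: 29.3
ee_pos: [559.5, 395.3, 214.1]
orientation: [2.554, -1.826, -0.001]
ft_force: [0.8, 0.6, -0.7]
width: 61.4
key 0.96 [319.9, 199.8] (array([572.2, 402.1]), array([80.9, 35.6]), 23.4) [ 7.3 13.1 14.8]
fob (array([562.7, 398.9]), array([44.8, 33.6]), 22.7) 1723
t 29.4 ee [559.7 395.5 214.7] jaw -71.2 w 61.4 f [-0.2 -0.3 -0.2] q6 1.84
 shift now cm [-0.23 -0.41 20.67] tilt 0.06
 az -3.9 (alt 176.1 ) shift after turn [-0.2  -0.43 20.67]
```

View pics/w8.png

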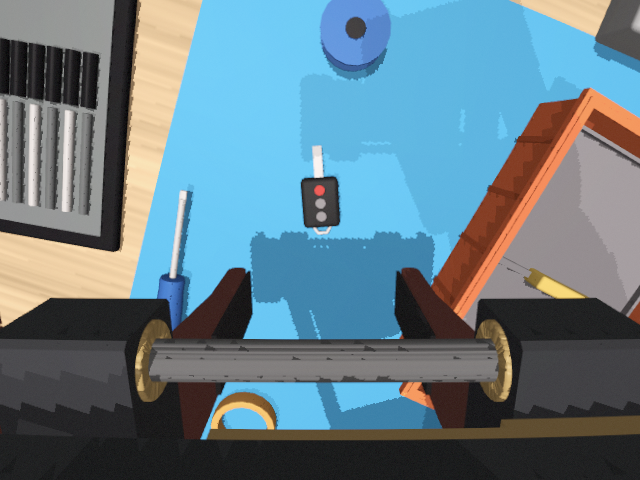

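w8: the key fob is at (320,200) with its blade pointing away. The jaws straddle it, with the tote and screwdriver clear.

```bash
python3 -m inch '[{"tx":-0.23,"ty":-0.41,"tz":5,"ax":0,"ay":0,"az":-3.9,"jaw":0.7},{"tx":0,"ty":0,"tz":6,"ax":0,"ay":0,"az":0,"jaw":0.7},{"tx":0,"ty":0,"tz":5,"ax":0,"ay":0,"az":0,"jaw":0.7},{"tx":0,"ty":0,"tz":3,"ax":0,"ay":0,"az":0,"jaw":0.7},{"tx":0,"ty":0,"tz":1.5,"ax":0,"ay":0,"az":0,"jaw":0.7},{"tx":0,"ty":0,"tz":0.4,"ax":0,"ay":0,"az":0,"jaw":0.6},{"tx":0,"ty":0,"tz":0,"ax":0,"ay":0,"az":0,"jaw":0.5},{"tx":0,"ty":0,"tz":0,"ax":0,"ay":0,"az":0,"jaw":0.2},{"tx":0,"ty":0,"tz":0,"ax":0,"ay":0,"az":0,"jaw":0.2},{"tx":0,"ty":0,"tz":0,"ax":0,"ay":0,"az":0,"jaw":0.2},{"tx":0,"ty":0,"tz":0,"ax":0,"ay":0,"az":0,"jaw":0.2}]'
```

```text
t: 30.78
ee_pos: [563.9, 399.7, 7.8]
orientation: [-2.612, 1.742, -0.001]
ft_force: [-0.9, -0.6, 6.9]
width: 33.7
```

```bash
python3 -m inch '[{"tx":0,"ty":0,"tz":-3,"ax":0,"ay":0,"az":0,"jaw":0.2},{"tx":0,"ty":0,"tz":-5,"ax":0,"ay":0,"az":0,"jaw":0.2},{"tx":0,"ty":0,"tz":-6,"ax":0,"ay":0,"az":0,"jaw":0.2},{"tx":0,"ty":0,"tz":-4,"ax":0,"ay":0,"az":0,"jaw":0.2},{"tx":0,"ty":0,"tz":0,"ax":0,"ay":0,"az":0,"jaw":0.2}]'; python3 -c "
from h import *
go(620,172,180)"
```

```text
t: 31.4
ee_pos: [564.9, 400.4, 190.9]
orientation: [-2.608, 1.74, -0.004]
ft_force: [0.4, -0.4, -1.1]
width: 33.8
t 31.4 ee [564.9 400.4 190.9] jaw -67.4 w 33.8 f [ 0.4 -0.4 -1.1] q6 1.78
 shift now cm [23.21  3.7   1.03] tilt 0.43
```

```bash
python3 -m inch '[{"tx":4.64,"ty":0.74,"tz":0,"ax":0,"ay":0,"az":0,"jaw":0.2},{"tx":4.64,"ty":0.74,"tz":0,"ax":0,"ay":0,"az":0,"jaw":0.2},{"tx":4.64,"ty":0.74,"tz":0,"ax":0,"ay":0,"az":0,"jaw":0.2},{"tx":4.64,"ty":0.74,"tz":0,"ax":0,"ay":0,"az":0,"jaw":0.2},{"tx":4.64,"ty":0.74,"tz":0,"ax":0,"ay":0,"az":0,"jaw":0.2},{"tx":0,"ty":0,"tz":2,"ax":0,"ay":0,"az":0,"jaw":0.2},{"tx":0,"ty":0,"tz":4,"ax":0,"ay":0,"az":0,"jaw":0.2},{"tx":0,"ty":0,"tz":3,"ax":0,"ay":0,"az":0,"jaw":0.2},{"tx":0,"ty":0,"tz":2,"ax":0,"ay":0,"az":0,"jaw":0.2},{"tx":0,"ty":0,"tz":1,"ax":0,"ay":0,"az":0,"jaw":0.2},{"tx":0,"ty":0,"tz":0,"ax":0,"ay":0,"az":0,"jaw":0.2},{"tx":0,"ty":0,"tz":0,"ax":0,"ay":0,"az":0,"jaw":0.2}]'
```

```text
t: 32.9
ee_pos: [618.7, 171.0, 67.3]
orientation: [-2.612, 1.743, -0.002]
ft_force: [-0.9, 0.2, -0.9]
width: 33.4
```

```bash
python3 -m inch '[{"tx":0,"ty":0,"tz":0.4,"ax":0,"ay":0,"az":0,"jaw":0.2},{"tx":0,"ty":0,"tz":0.3,"ax":0,"ay":0,"az":0,"jaw":0.2},{"tx":0,"ty":0,"tz":0.2,"ax":0,"ay":0,"az":0,"jaw":0.2},{"tx":0,"ty":0,"tz":0,"ax":0,"ay":0,"az":0,"jaw":0.2},{"tx":0,"ty":0,"tz":0,"ax":0,"ay":0,"az":0,"jaw":0.2}]'
```

```text
t: 33.52
ee_pos: [618.0, 170.7, 57.4]
orientation: [-2.613, 1.744, 0.0]
ft_force: [-0.6, 0.5, -1.1]
width: 33.5
```

```bash
python3 -m inch '[{"tx":0,"ty":0,"tz":0.1,"ax":0,"ay":0,"az":0,"jaw":0.2},{"tx":0,"ty":0,"tz":0.05,"ax":0,"ay":0,"az":0,"jaw":0.2},{"tx":0,"ty":0,"tz":0,"ax":0,"ay":0,"az":0,"jaw":0.2},{"tx":0,"ty":0,"tz":0,"ax":0,"ay":0,"az":0,"jaw":0.2}]'
```

```text
t: 34.02
ee_pos: [618.2, 170.7, 56.8]
orientation: [-2.613, 1.743, -0.0]
ft_force: [-2.7, -0.7, 6.4]
width: 33.4
```

```bash
python3 -m inch '[{"tx":0,"ty":0,"tz":0,"ax":0,"ay":0,"az":0,"jaw":0.55},{"tx":0,"ty":0,"tz":0,"ax":0,"ay":0,"az":0,"jaw":0.55},{"tx":0,"ty":0,"tz":0,"ax":0,"ay":0,"az":0,"jaw":0.55},{"tx":0,"ty":0,"tz":-1,"ax":0,"ay":0,"az":0,"jaw":0.55},{"tx":0,"ty":0,"tz":-4,"ax":0,"ay":0,"az":0,"jaw":0.55},{"tx":0,"ty":0,"tz":-6,"ax":0,"ay":0,"az":0,"jaw":0.6},{"tx":0,"ty":0,"tz":-5,"ax":0,"ay":0,"az":0,"jaw":0.8},{"tx":0,"ty":0,"tz":0,"ax":0,"ay":0,"az":0,"jaw":0.8}]'; python3 -c "
from h import *
go(440,-392,215,-60)
p,d=viewer.get_image('wrist'); cv2.imwrite('pics/w9.png',p[:,:,::-1])"
```

```text
t: 35.02
ee_pos: [620.8, 171.4, 221.6]
orientation: [-2.607, 1.74, -0.01]
ft_force: [0.3, 0.6, 0.3]
width: 68.5
t 35.02 ee [620.8 171.4 221.6] jaw -67.4 w 68.5 f [0.3 0.6 0.3] q6 1.43
 shift now cm [45.08 38.33  0.36] tilt 0.54
 az -7.4 (alt 172.6 ) shift after turn [39.75 43.83  0.3 ]
```

View pics/w9.png

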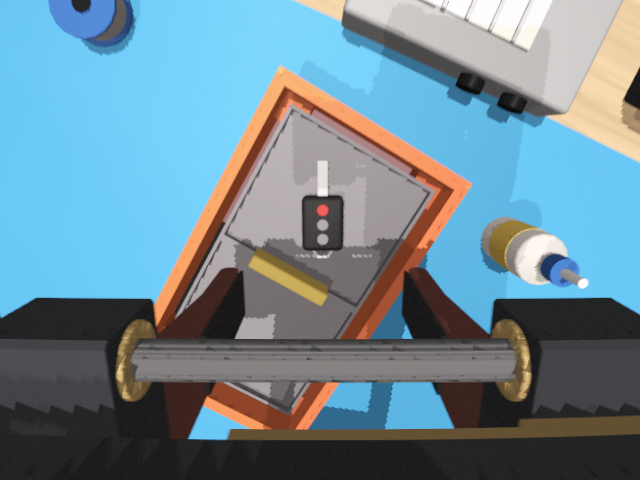

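w9: the key lies flat in the far well at (322,220) and the bottle is untouched. On to the plug.

```bash
python3 -m inch '[{"tx":4.5,"ty":3.83,"tz":0,"ax":0,"ay":0,"az":0,"jaw":0.8},{"tx":4.5,"ty":3.83,"tz":0,"ax":0,"ay":0,"az":0,"jaw":0.8},{"tx":4.5,"ty":3.83,"tz":0,"ax":0,"ay":0,"az":0,"jaw":0.8},{"tx":4.5,"ty":3.83,"tz":0,"ax":0,"ay":0,"az":0,"jaw":0.8},{"tx":4.5,"ty":3.83,"tz":0,"ax":0,"ay":0,"az":0,"jaw":0.8},{"tx":4.5,"ty":3.83,"tz":0,"ax":0,"ay":0,"az":0,"jaw":0.8},{"tx":4.5,"ty":3.83,"tz":0,"ax":0,"ay":0,"az":0,"jaw":0.8},{"tx":4.5,"ty":3.83,"tz":0,"ax":0,"ay":0,"az":0,"jaw":0.8},{"tx":4.5,"ty":3.83,"tz":0,"ax":0,"ay":0,"az":0,"jaw":0.8},{"tx":4.5,"ty":3.83,"tz":0,"ax":0,"ay":0,"az":0,"jaw":0.8},{"tx":0,"ty":0,"tz":0,"ax":0,"ay":0,"az":-7.4,"jaw":0.8},{"tx":0,"ty":0,"tz":0,"ax":0,"ay":0,"az":0,"jaw":0.8}]'; python3 -m inch '[{"tx":0,"ty":0,"tz":0,"ax":0,"ay":0,"az":0,"jaw":0.8}]'; python3 look.py diag_plug w10 446 -389; python3 -c "
from h import *
go(446,-389,10,-60)"
```

```text
t: 36.58
ee_pos: [435.9, -391.7, 214.2]
orientation: [-2.718, 1.574, 0.005]
ft_force: [0.3, -0.1, -0.2]
width: 70.0
t: 36.7
ee_pos: [436.9, -391.0, 215.0]
orientation: [-2.719, 1.573, 0.003]
ft_force: [0.5, 0.1, -0.1]
width: 70.3
0.84 all (array([ 443. , -391.7]), array([71.8, 43.7]), 33.7) top (array([ 445.4, -390.1]), array([65.9, 40. ]), 33.9) z [ 0.2 21.1 22.6 23.2] off 1.0
t 36.8 ee [ 437.3 -391.   215.5] jaw -60.0 w 70.4 f [-0.2 -0.4  0.4] q6 0.3
 shift now cm [ 0.28 -0.85 20.55] tilt 0.05
 az -0.0 (alt 180.0 ) shift after turn [ 0.28 -0.85 20.55]
```

View pics/w10.png

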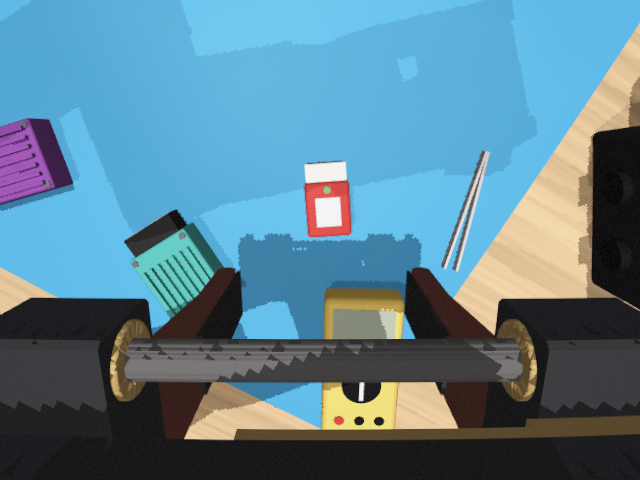

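w10: the plug is at (328,200) with its shell away from me, turned about 4°. The turquoise box and the tweezers are clear of the fingers.

```bash
python3 -m inch '[{"tx":0.38,"ty":-0.26,"tz":5,"ax":0,"ay":0,"az":-4,"jaw":0.75},{"tx":0,"ty":0,"tz":6,"ax":0,"ay":0,"az":0,"jaw":0.75},{"tx":0,"ty":0,"tz":5,"ax":0,"ay":0,"az":0,"jaw":0.75},{"tx":0,"ty":0,"tz":3,"ax":0,"ay":0,"az":0,"jaw":0.75},{"tx":0,"ty":0,"tz":1.5,"ax":0,"ay":0,"az":0,"jaw":0.75},{"tx":0,"ty":0,"tz":0.4,"ax":0,"ay":0,"az":0,"jaw":0.7},{"tx":0,"ty":0,"tz":0,"ax":0,"ay":0,"az":0,"jaw":0.6},{"tx":0,"ty":0,"tz":0,"ax":0,"ay":0,"az":0,"jaw":0.3},{"tx":0,"ty":0,"tz":0,"ax":0,"ay":0,"az":0,"jaw":0.3},{"tx":0,"ty":0,"tz":0,"ax":0,"ay":0,"az":0,"jaw":0.3},{"tx":0,"ty":0,"tz":0,"ax":0,"ay":0,"az":0,"jaw":0.3}]'; python3 -m inch '[{"tx":0,"ty":0,"tz":-3,"ax":0,"ay":0,"az":0,"jaw":0.3},{"tx":0,"ty":0,"tz":-5,"ax":0,"ay":0,"az":0,"jaw":0.3},{"tx":0,"ty":0,"tz":-6,"ax":0,"ay":0,"az":0,"jaw":0.3},{"tx":0,"ty":0,"tz":-4,"ax":0,"ay":0,"az":0,"jaw":0.3},{"tx":0,"ty":0,"tz":0,"ax":0,"ay":0,"az":0,"jaw":0.3}]'; python3 -c "
from h import *
go(497,187,190)"
```

```text
t: 38.17
ee_pos: [441.8, -394.3, 8.0]
orientation: [2.773, -1.475, 0.002]
ft_force: [-0.6, 1.4, 6.1]
width: 39.8
t: 38.8
ee_pos: [442.9, -395.4, 190.8]
orientation: [2.772, -1.475, 0.011]
ft_force: [-0.5, -0.7, -2.0]
width: 39.9
t 38.8 ee [ 442.9 -395.4  190.8] jaw -56.0 w 39.9 f [-0.5 -0.7 -2. ] q6 0.23
 shift now cm [-45.27 -37.03  -0.19] tilt 0.42
```

```bash
python3 -m inch '[{"tx":-2.5,"ty":-2.05,"tz":0,"ax":0,"ay":0,"az":0,"jaw":0.3},{"tx":-4.6,"ty":-3.75,"tz":0,"ax":0,"ay":0,"az":0,"jaw":0.3},{"tx":-4.6,"ty":-3.75,"tz":0,"ax":0,"ay":0,"az":0,"jaw":0.3},{"tx":-4.6,"ty":-3.75,"tz":0,"ax":0,"ay":0,"az":0,"jaw":0.3},{"tx":-4.6,"ty":-3.75,"tz":0,"ax":0,"ay":0,"az":0,"jaw":0.3},{"tx":-4.6,"ty":-3.75,"tz":0,"ax":0,"ay":0,"az":0,"jaw":0.3},{"tx":-4.6,"ty":-3.75,"tz":0,"ax":0,"ay":0,"az":0,"jaw":0.3},{"tx":-4.6,"ty":-3.75,"tz":0,"ax":0,"ay":0,"az":0,"jaw":0.3},{"tx":-4.6,"ty":-3.75,"tz":0,"ax":0,"ay":0,"az":0,"jaw":0.3},{"tx":-4,"ty":-3.3,"tz":0,"ax":0,"ay":0,"az":0,"jaw":0.3},{"tx":-2,"ty":-1.7,"tz":0,"ax":0,"ay":0,"az":0,"jaw":0.3},{"tx":0,"ty":0,"tz":0,"ax":0,"ay":0,"az":0,"jaw":0.3}]'; python3 -c "
from h import *
go(497,187,66)"
```

```text
t: 40.3
ee_pos: [494.5, 190.1, 185.5]
orientation: [2.775, -1.471, -0.002]
ft_force: [0.2, -0.6, -1.4]
width: 39.9
t 40.3 ee [494.5 190.1 185.5] jaw -55.8 w 39.9 f [ 0.2 -0.6 -1.4] q6 1.32
 shift now cm [ 0.4  -0.06 11.95] tilt 0.11
```

```bash
python3 -m inch '[{"tx":0.4,"ty":0,"tz":3,"ax":0,"ay":0,"az":0,"jaw":0.3},{"tx":0,"ty":0,"tz":4,"ax":0,"ay":0,"az":0,"jaw":0.3},{"tx":0,"ty":0,"tz":3,"ax":0,"ay":0,"az":0,"jaw":0.3},{"tx":0,"ty":0,"tz":1.5,"ax":0,"ay":0,"az":0,"jaw":0.3},{"tx":0,"ty":0,"tz":0.5,"ax":0,"ay":0,"az":0,"jaw":0.3},{"tx":0,"ty":0,"tz":0.2,"ax":0,"ay":0,"az":0,"jaw":0.3},{"tx":0,"ty":0,"tz":0,"ax":0,"ay":0,"az":0,"jaw":0.3},{"tx":0,"ty":0,"tz":0,"ax":0,"ay":0,"az":0,"jaw":0.3}]'
```

```text
t: 41.3
ee_pos: [498.0, 185.7, 65.6]
orientation: [-2.773, 1.475, -0.001]
ft_force: [0.9, -0.1, -1.3]
width: 39.7
```

```bash
python3 -m inch '[{"tx":0,"ty":0,"tz":0.3,"ax":0,"ay":0,"az":0,"jaw":0.3},{"tx":0,"ty":0,"tz":0.2,"ax":0,"ay":0,"az":0,"jaw":0.3},{"tx":0,"ty":0,"tz":0.1,"ax":0,"ay":0,"az":0,"jaw":0.3},{"tx":0,"ty":0,"tz":0.1,"ax":0,"ay":0,"az":0,"jaw":0.3},{"tx":0,"ty":0,"tz":0,"ax":0,"ay":0,"az":0,"jaw":0.3},{"tx":0,"ty":0,"tz":0,"ax":0,"ay":0,"az":0,"jaw":0.3}]'
```

```text
t: 42.05
ee_pos: [497.6, 185.5, 57.9]
orientation: [-2.774, 1.475, -0.0]
ft_force: [0.5, -0.7, -1.0]
width: 39.6
```

```bash
python3 -m inch '[{"tx":0,"ty":0,"tz":0.1,"ax":0,"ay":0,"az":0,"jaw":0.3},{"tx":0,"ty":0,"tz":0.08,"ax":0,"ay":0,"az":0,"jaw":0.3},{"tx":0,"ty":0,"tz":0,"ax":0,"ay":0,"az":0,"jaw":0.3},{"tx":0,"ty":0,"tz":0,"ax":0,"ay":0,"az":0,"jaw":0.3}]'
```

```text
t: 42.55
ee_pos: [497.7, 185.6, 57.0]
orientation: [-2.773, 1.475, -0.0]
ft_force: [-2.6, -0.4, 10.5]
width: 39.5
```

Contact. Releasing and backing off.

```bash
python3 -m inch '[{"tx":0,"ty":0,"tz":0,"ax":0,"ay":0,"az":0,"jaw":0.6},{"tx":0,"ty":0,"tz":0,"ax":0,"ay":0,"az":0,"jaw":0.6},{"tx":0,"ty":0,"tz":0,"ax":0,"ay":0,"az":0,"jaw":0.6},{"tx":0,"ty":0,"tz":-1,"ax":0,"ay":0,"az":0,"jaw":0.6},{"tx":0,"ty":0,"tz":-4,"ax":0,"ay":0,"az":0,"jaw":0.6},{"tx":0,"ty":0,"tz":-6,"ax":0,"ay":0,"az":0,"jaw":0.6},{"tx":0,"ty":0,"tz":-6,"ax":0,"ay":0,"az":0,"jaw":0.6},{"tx":0,"ty":4,"tz":-3,"ax":0,"ay":0,"az":0,"jaw":0.6},{"tx":0,"ty":4,"tz":0,"ax":0,"ay":0,"az":0,"jaw":0.6},{"tx":0,"ty":0,"tz":0,"ax":0,"ay":0,"az":0,"jaw":0.6},{"tx":0,"ty":0,"tz":0,"ax":0,"ay":0,"az":0,"jaw":0.6}]'
python3 - <<'E'
from h import *
c=viewer.get_calibration('wrist'); p,d=viewer.get_image('wrist'); cv2.imwrite('pics/w11.png',p[:,:,::-1])
vv,uu=np.mgrid[0:480,0:640]
W=world(c,np.c_[uu.ravel(),vv.ravel()],d.ravel()).reshape(480,640,3); ok=d>0
a=np.radians(-7.7); Rm=np.array([[np.cos(a),-np.sin(a)],[np.sin(a),np.cos(a)]])
loc=(W[...,:2]-[564.9,178.9])@Rm; z=W[...,2]
hs=cv2.cvtColor(p,cv2.COLOR_RGB2HSV)
f=ok&(np.abs(z-49)<4)&(hs[...,1]<70)&(np.abs(loc[...,0])<118)&(np.abs(loc[...,1])<66)
k=np.linalg.lstsq(np.c_[loc[f],np.ones(f.sum())],z[f],rcond=None)[0]
print('floor z',k[2].round(1),'slope',np.degrees(np.arctan(k[:2])).round(2))
t=ok&(z>46)&(z<60)&(hs[...,1]<60)&(np.abs(loc[...,0])<128)&(np.abs(loc[...,1])<73)
print('tray loc',np.percentile(loc[t],[.3,99.7],axis=0).round(1).tolist())
for n in('car_key','diag_plug'):
    for m in masks_of('wrist',n)[:1]:
        q=m['pixels']&ok; P=W[q]; T=P[P[:,2]>np.percentile(P[:,2],90)-4]; L=(T[:,:2]-[564.9,178.9])@Rm
        kk=np.linalg.lstsq(np.c_[T[:,:2],np.ones(len(T))],T[:,2],rcond=None)[0]
        print(n,round(m['score'],2),'loc',L.mean(0).round(1),'top z',np.median(T[:,2]).round(1),'slope',np.degrees(np.arctan(kk[:2])).round(2))
E
```

```text
t: 43.92
ee_pos: [431.9, 141.1, 256.7]
orientation: [-2.773, 1.475, -0.002]
ft_force: [0.4, 0.0, 0.1]
width: 52.5
floor z 48.5 slope [-0.05 -0.1 ]
tray loc [[-123.1, -67.7], [111.8, 67.5]]
car_key 0.97 loc [43.8 -7.1] top z 62.3 slope [1.45 0.4 ]
diag_plug 0.56 loc [-67.1  -1.6] top z 70.5 slope [-1.31 -1.06]
```

View pics/w11.png

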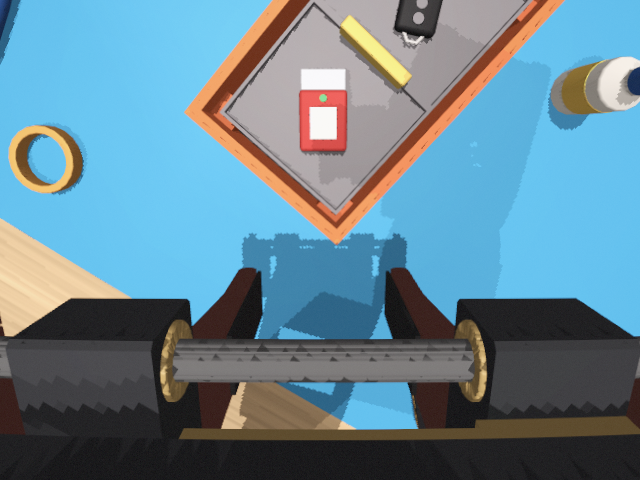

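w11: the plug is flat in the near well at (323,110), the key is in the far well, the tray is level, the bottle is standing and the robot is clear. Handing in.

```bash
python3 -c "
from workcell import ctrl
print(ctrl.close_job())"
```

```text
the job is handed in; nothing more can be done
None
```

The tote is packed in the order you asked for, and I handed the job in at about 44 s of the 134 s allowed. `close_job` reports no verdict, so what follows are my own last checks.

- **Unit and immobiliser:** checked before the tray went on. Along the tote both were within about 1 mm of their cut-out centres, at the right height and flat. Their position across the tote I could only judge to a few millimetres, because the networks' masks did not reach the connector ends.
- **Tray:** floor about 48.6 mm above the table (49 expected), slope 0.1° or less, and within about 1–2 mm of the tote's centre.
- **Plug:** flat in the near half, above the unit, with its top at 70.5 mm.
- **Key:** flat in the far half, above the immobiliser, with its top at 62.3 mm. The last picture cut the key off, so the last position reading for it is only partial. It was released about 11 mm from the pink cut-out's centre and looked right in the picture just after.
- **Bottle:** standing in every wrist picture that showed it. I saw no sign of movement, but did not measure its position again at the end.

Two things went less than perfectly. The control unit hung about 4° tilted in the grip, but measured about 1° once released. My first move was refused because each row needs all seven numbers; nothing moved.

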